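# Load the counter stapler

### The job

Load the take-away counter's empty stapler with the full strip of staples: with the strip's end push the spring follower back along the channel, seat the strip legs down on the channel floor behind the nose plate, and let go so that the follower holds it against the nose. Then swing the cover over and press its nose down until it snaps fully shut. Go gently, for the glued strip breaks and the cover bends if forced, and leave everything else on the counter where it is.

Things in the scene. Friction and masses are not known exactly. Their poses are not given: they have to be found in the camera images.
- strip_center (a point): centre of the full strip of glued staples: bare-metal inverted U bar, 100 mm long (x), 13 wide (y), 24 high (z up), about 40 g, standing crown up on its legs; both ends alike. Grip it by the upper 12 mm of its sides only, the rest must clear the 9 mm channel walls. Its glue breaks if the stapler's forces on it add up to over 50 N (16 N from follower and nose when loaded): land it slower than 10 mm/s
- remnant_center (a point): centre of a used-up rest of a strip, same section but only 45 mm long; not to be used, leave it alone
- stapler: grey stapler, 300 mm long, 74 wide, screwed to the counter; origin under the base's centre, x axis from hinge to nose, z up. Its magazine is an open steel channel, 15 mm wide inside, 23 over its walls, which are 9 mm high with flared lips, closed in front by the nose plate, 5 mm thick, 21 wide, rising 15 mm above the channel floor
- nose_nominal (a point): where the channel floor meets the inner face of the nose plate, mid-width, if the magazine were level; x axis along the channel to the nose and outward, z up, 44 mm above the counter. The magazine pivots stiffly on the hinge pin and its support is worn: each time its nose is set up to 3.7 mm higher or lower than this (0.015 rad), and the cover with it; feel for it
- follower (a joint): how far the spring follower is pushed back, m: 0 = empty rest, its flat face 12 mm behind the nose plate; 0.0905 = on its rigid back stop, 102.5 mm behind the nose plate, 2.5 mm more than the strip is long. Spring 3 N at 0, evenly to 8 N at the stop. Dark block 12 mm wide, top 24 mm above the channel floor, in front a 6 mm wide tab up to 32 mm: a level strip above the nose plate meets it
- hinge_pin (a point): the hinge pin of cover and magazine, mid-width, 22 mm above and 245 mm behind nose_nominal; axes as the stapler's. The cover is a grey inverted channel 31 mm wide, 260 mm long from the pin; 170 to 250 mm from the pin its outer side has a rubber pad whose face lies 18 mm off the pin's line, facing up when shut, away from the nose when open. Pushing on it shuts the cover. Over 40 N bends it
- cover (a joint): opening angle of the cover from the magazine, rad: 0 = shut, along the channel; about 1.4 = standing up. A stiff hinge holds it where left (1 to 3 N at the pad move it). It meets a snap catch at 0.02, takes about 6 to 10 N at the nose to pass it, snaps in at 0.004 and meets a rigid stop at 0
- staple_box: open cardboard box of staples, 112 x 64 x 34 mm, bystander
- lime: half a lime, 46 mm across, 24 mm high, cut side down, bystander
- cups: upturned stack of white foam cups, 90 mm across, 125 mm high, bystander
- sauce: dark sauce bottle, 66 mm across, 190 mm high, bystander
- oil_tin: oil tin, 58 x 88 x 164 mm, bystander
- onion_tub: lidded tub of onion, 116 mm across, 77 mm high, bystander
- ladle: plastic ladle lying down, 265 mm long, bystander
Things that resemble listed ones, but are neither listed nor needed, are in the scene too. Leave any green or red look-alike of the part that bears strip_center alone.

How it is judged (in metres and radians):
On the way:
1. the full strip lies on the channel floor against the nose plate, let go, the follower bearing on its rear end, while the cover is still open (x of strip_center in the frame of follower between 0.048 and 0.052 m and y of strip_center in the frame of follower between -0.003 and 0.003 m and z of strip_center in the frame of follower between 0.0105 and 0.0135 m and value of joint follower between 0.086 and 0.0895 m and angle between the z axis of strip_center and the z axis of follower, either way round below 0.12 rad and contact force between strip and follower above 1 N and contact force between strip and the fingers below 0.1 N and value of joint cover above 0.8 rad), for 0.2 s.
At the end, for the whole second after the job is handed in: The full strip lies on the channel floor (within 1.5 mm in height, 3 mm sideways, leaning by no more than 0.12 rad), its front end within 2 mm of the nose plate and the follower pressing on its rear end (over 1 N); the cover is snapped shut (below 0.004 rad); all at rest (x of strip_center in the frame of follower between 0.048 and 0.052 m and y of strip_center in the frame of follower between -0.003 and 0.003 m and z of strip_center in the frame of follower between 0.0105 and 0.0135 m and value of joint follower between 0.086 and 0.0895 m and angle between the z axis of strip_center and the z axis of follower, either way round below 0.12 rad and contact force between strip and follower above 1 N and value of joint cover below 0.004 rad and linear speed of strip below 0.01 m/s); the robot touches nothing.
It fails at once if the stapler's parts press on the strip with more than 50 N in all (the glue breaks) (contact force between strip and stapler above 50 N).
It fails at once if the robot presses on the cover with more than 40 N (it bends) (contact force between any of the fingers, the arm and cover above 40 N).
It fails at once if another thing on the counter is shifted by more than 25 mm (distance of any of remnant_center, staple_box, lime, cups, sauce, oil_tin, onion_tub, ladle from where it was at the start of the episode above 0.025 m).
It also fails if it takes over 72 s, if anything falls off the work surface, if the arm or the gripper's body presses on something with over 40 N, if the wrist force passes 120 N, or if a joint passes its speed limit or range.

### The arm

A 6-joint arm with a two-finger parallel gripper is mounted at the origin on the work surface. World frame = base frame: x ahead of the robot, y to its left, z up, the work surface at z = 0. Lengths are in mm, angles in rad, forces in N, time in s.
With the tool pointing down it reaches from about 350 to 775 mm from the base axis. Payload 7.3 kg.
Tool frame: the origin (TCP) lies at the very end of the fingers, on their centre line; the grasp point (between the pads) lies 19 mm behind it; z points along the fingers, y is the line along which they close (so a half turn about z gives the same grasp; the last joint's range is limited). The gripper opens to 92 mm and grips with 3 to 60 N. Pads are 19 mm wide; open, the fingers measure 130 mm over their backs; the gripper's body (75 mm by 190 mm) begins 47 mm behind the grasp point.
Start: joints at [-1.442, 0.342, 1.524, -0, 1.275, -0.146], TCP at [142.483, -505.315, 226.741] pointing down, gripper open.
Joint ranges: [-2.53, 2.53], [-0.77, 2.02], [0.04, 2.7], [-1, 4.14], [0.28, 2.66], [-3.11, 3.11]. Speed limits (rad/s): [2.57, 2.57, 3.14, 3.14, 3.14, 3.14].

### API

Orientations are given as [roll, pitch, yaw] about the fixed x, y, z axes, in that order (R = Rz(yaw) Ry(pitch) Rx(roll)).
In Python, from plant import bot gives the robot as it stands.
- The arm moves only by the tool jog_arm, never from a script. Its argument "targets" is a list of rows, each an object with "xyz": the shift along the tool's x, y, z as a fraction of full scale, a list of three; "spin": the turn about the tool's z as a fraction of full scale. In form: [{"xyz": [x, y, z], "spin": spin}, ...]. A call has exactly 10 rows; each row shifts and turns the commanded pose from where the row before left it, along the tool's axes as they then stand; what a row does not reach is not made up. Full scale, the value 1, is 80 mm for a shift and 0.1 rad for a turn. A row lasts 1/8 s, in which the tool goes at most 62.5 mm and 10.7 degrees, less where a joint would pass 70% of its speed; a pose out of reach is approached as far as the arm can. A call with a number of a shift or a turn outside -1 to 1 is refused whole. A call with a gripper value outside its range is refused whole. "gripper" is the opening in per cent of the stroke, from 0 (shut) to 100 (fully open), set as the call begins (left out, the last holds). The fingers move at their own pace and stop on an object; the grip force is fixed at half the most. Time passes only in rows, so rows that do not move let the fingers close, or fill a call up. It gives the time, the measured TCP pose, the force, the opening and the grip force at its end, in the units of the state.
- bot.get_obs(): the state, without advancing time (a new reading comes with each control period).
- bot.capture(name): name is "scene" or "side" or "wrist"; returns the picture (400x640x3 uint8, blue, green, red); there is no depth.
- bot.get_calibration(name): a dict with "vfov" (degrees; the focal length in pixels is half the picture's height over the tangent of half this angle, whatever the lens; pixels are square), "cx", "cy" (the principal point, pixels), "k1" (the pictures are not rectified: a ray, as slopes to the right and down, at radius r is drawn at 1 + k1 r^2 times it, then the intrinsics apply), "eye" and "rotation" of the camera in the world. Camera axes: x right, y down, z forward; pixel columns grow to the right and rows downward; lengths in mm; the calibration is good to about 2 mm. A picture is of the moment at which its call begins: read the wrist's pose just before it. get_calibration takes no time and is no camera call; for the wrist camera it gives the pose at the moment of the call.
- bot.close_job(): hands the job in; it is judged then, once.
The state is a dict: "time": time; "joint_positions": joint angles; "dq": joint speeds; "tau": joint torques, N m; "tool_pos": TCP position; "tcp_rot": TCP orientation; "contact_force": force on the tool from outside, world axes, zero at the start; "moment": the same for the moment, N m; "grip_width": finger opening in mm; "finger_force": force on a finger pad.
Only numpy, scipy, OpenCV 4.12 (cv2) and the standard library are available. Lean on these libraries where they do the work, as an engineer would, in place of code of your own. Each camera call takes 0.05 s, during which the arm holds its last target. There are 200 camera calls.

## Working session

There is one attempt and no reset: what is moved stays moved. The work goes in short steps, Python scripts to look and compute and a tool call to move; the robot and the scene stay as the last step left them, time stands still between calls to the robot, and variables do not carry over. Pictures are saved under pics/ and viewed, at most 10 in all, crops included, and the job is handed in when it is done.

Besides the shell and the picture viewer there is one more tool, called after "Emit:" by a JSON object that holds its "op" and its "data". jog_arm: Moves the arm, as the interface text tells. Shift numbers are shares of 80 mm and turn numbers shares of 0.1 rad, none past 1 either way. Its arguments: {"type":"object","properties":{"targets":{"type":"array","items":{"type":"object","properties":{"xyz":{"type":"array","items":{"type":"number"}},"spin":{"type":"number"}}}},"gripper":{"type":"number"}},"required":["targets"]}

```bash
ls; mkdir -p pics
cat > h.py <<'E'
import numpy as np, cv2
from plant import bot
from scipy.spatial.transform import Rotation as R
def cal(n):
    c=bot.get_calibration(n); c['f']=200/np.tan(np.radians(c['vfov'])/2); c['eye']=np.array(c['eye'],float); c['rotation']=np.array(c['rotation'],float); return c
def ray(c,u,v):
    x=(u-c['cx'])/c['f'];y=(v-c['cy'])/c['f'];rd=np.hypot(x,y);r=rd
    for _ in range(30): r=rd/(1+c['k1']*r*r)
    s=r/rd if rd>0 else 1
    return c['rotation']@np.array([x*s,y*s,1.])
def onz(c,u,v,z):
    d=ray(c,u,v); return c['eye']+d*(z-c['eye'][2])/d[2]
def proj(c,p):
    q=c['rotation'].T@(np.array(p,float)-c['eye']);x,y=q[0]/q[2],q[1]/q[2];k=1+c['k1']*(x*x+y*y)
    return np.array([c['cx']+c['f']*x*k,c['cy']+c['f']*y*k])
def snap(n,f):
    c=cal(n);im=bot.capture(n);cv2.imwrite('pics/'+f+'.png',im);return c,im
E
python3 - <<'E'
from h import *
for n in('scene','side','wrist'):
    c,im=snap(n,n+'0');print(n,c)
a=cv2.imread('pics/scene0.png');b=cv2.imread('pics/side0.png')
print(bot.get_obs())
E
```

```text
pics
scene {'vfov': 45.361373752332554, 'cx': 319.9326183200474, 'cy': 206.4306981673805, 'k1': -0.06916529322469313, 'eye': array([1462.62841116,  105.34333442,  851.03142221]), 'rotation': array([-2.30105965, -0.00689714,  1.78784224]), 'f': np.float64(478.56844064515155)}
side {'vfov': 54.74536640750275, 'cx': 325.22908606134627, 'cy': 200.82932279031485, 'k1': 0.017509068877473333, 'eye': array([ 341.43506346, -770.9684416 ,  657.87424822]), 'rotation': array([-2.25037845,  0.00627954, -0.39651762]), 'f': np.float64(386.2897683461613)}
wrist {'vfov': 59.23399296954069, 'cx': 313.2501326399463, 'cy': 196.27519005602605, 'k1': -0.07704753267203907, 'eye': array([ 213.98785219, -487.10896236,  383.844666  ]), 'rotation': array([ 2.86563368e+00,  2.24306124e-03, -1.29607558e+00]), 'f': np.float64(351.8206233799567)}
{'time': 0.15, 'joint_positions': array([-1.44196950e+00,  3.42570024e-01,  1.52475884e+00, -4.37386102e-05,
        1.27540503e+00, -1.46021333e-01]), 'dq': array([ 0.0005992 , -0.0024153 , -0.0041759 ,  0.00124344, -0.00027429,
        0.00127242]), 'tau': array([ 1.02205107e-03, -4.31469369e+01, -2.44354373e+01,  7.17484276e-02,
        5.36875497e-02, -7.72441354e-05]), 'tool_pos': array([ 142.4453204 , -505.00378656,  226.21432815]), 'tcp_rot': array([-3.14045747e+00, -1.24669570e-04,  2.74860841e-01]), 'contact_force': array([ 0.00266041, -0.07194085,  0.2658979 ]), 'moment': array([ 0.02717585, -0.04250557, -0.06144065]), 'finger_force': 0.0, 'grip_width': 91.80454083107985}
```

View pics/scene0.png

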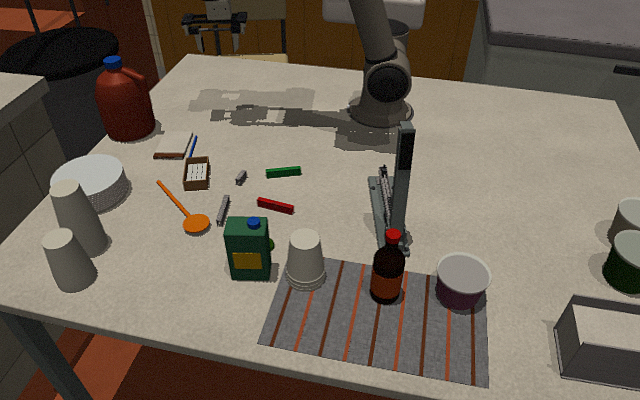

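View pics/side0.png

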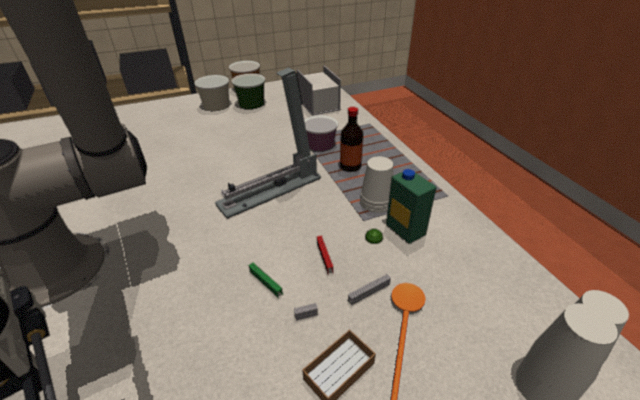

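```bash
sed -i "s/c\['rotation'\]=np.array(c\['rotation'\],float)/c['rotation']=R.from_euler('xyz',c['rotation']).as_matrix()/" h.py
python3 - <<'E'
from h import *
a=cv2.imread('pics/scene0.png');b=cv2.imread('pics/side0.png')
cs,cd=cal('scene'),cal('side')
for n,c,p in(('strip',cs,(223,210)),('strip',cd,(370,289)),('rem',cs,(240,177)),('rem',cd,(306,311)),('red',cs,(275,205)),('noseside',cd,(222,205)),('hinge',cd,(312,175)),('nose',cs,(375,180)),('hing',cs,(397,245))):
    print(n,onz(c,*p,20).round())
o1=cv2.resize(b[230:340,230:430],(800,440),interpolation=cv2.INTER_CUBIC);cv2.imwrite('pics/c1.png',o1)
A=cv2.resize(b[60:220,205:345],(525,600),interpolation=cv2.INTER_CUBIC);B=cv2.resize(a[115:270,360:425],(252,600),interpolation=cv2.INTER_CUBIC);cv2.imwrite('pics/c2.png',np.hstack([A,B]))
E
```

```text
strip [ 624. -330.   20.]
strip [ 616. -342.   20.]
rem [ 484. -333.   20.]
rem [ 477. -340.   20.]
red [ 576. -205.   20.]
noseside [390.  48.  20.]
hinge [653.  82.  20.]
nose [413.  37.  20.]
hing [649. 121.  20.]
```

View pics/c1.png

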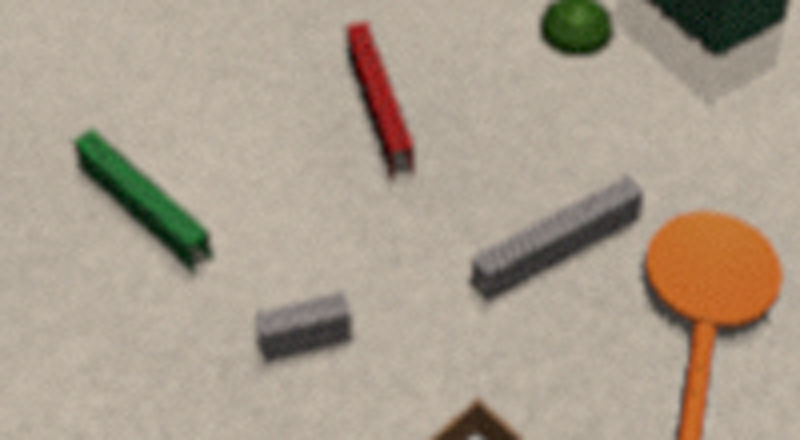

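View pics/c2.png

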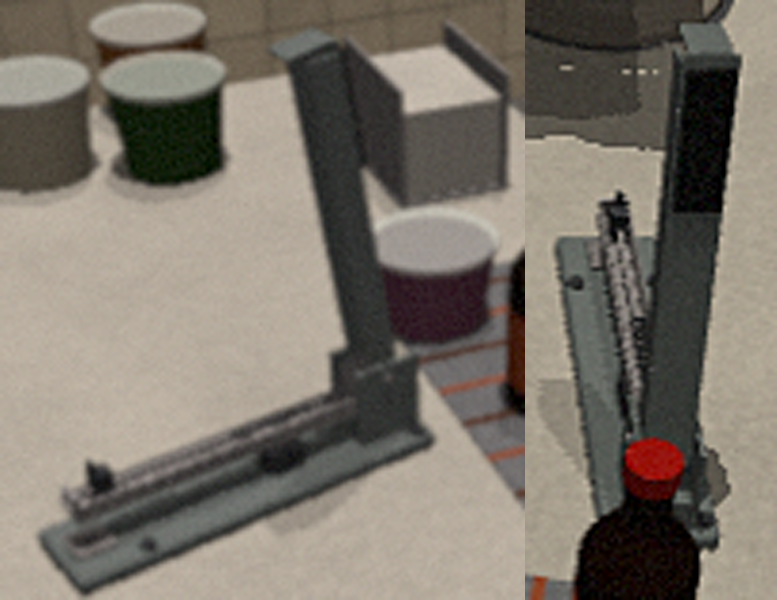

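The long bare-metal bar at side (370,289) / scene (223,210) is the full strip. The short grey one at side (306,311) is the remnant, and the red (325,253) and green (265,279) bars are look-alikes. On the stapler, the nose faces the robot (side ~(222,205)), the hinge is at ~(312,175) and the cover stands open.

Run:
```python
from h import *
cd=cal('side')
f=lambda x,y:onz(cd,230+x/4,230+y/4,24)
a,b=(f(473,262)+f(492,273))/2,(f(628,178)+f(641,196))/2
d=b-a;print(a,b,np.linalg.norm(d),np.arctan2(d[1],d[0]),(a+b)/2)
a,b=(f(258,312)+f(265,335))/2,(f(346,294)+f(351,318))/2
print('rem',a,b,np.linalg.norm(b-a))
c=cal('wrist');o=bot.get_obs();T=R.from_euler('xyz',o['tcp_rot']).as_matrix()
print(T.T@(c['eye']-o['tool_pos']),T.T@c['rotation'])
```

```text
[ 569.62376962 -346.73363617   24.        ] [ 665.13630809 -331.48115471   24.        ] 96.72271291912364 0.15835384499565155 [ 617.38003886 -339.10739544   24.        ]
rem [ 457.33303559 -334.67455029   24.        ] [ 499.68457431 -341.77891507   24.        ] 42.94327457530379
[  73.72959923    2.04361063 -157.71420428] [[-1.40697266e-04 -9.62121817e-01 -2.72619863e-01]
 [ 9.99999597e-01  1.06233390e-04 -8.91008705e-04]
 [ 8.86220246e-04 -2.72619879e-01  9.62121414e-01]]
```

Emit:
{"op": "jog_arm", "data": {"targets": [{"xyz":[0.62,-0.04,0.03]},{"xyz":[0.62,-0.04,0.03]},{"xyz":[0.62,-0.04,0.03]},{"xyz":[0.62,-0.04,0.03]},{"xyz":[0.62,-0.04,0.03]},{"xyz":[0.62,-0.04,0.03]},{"xyz":[0.62,-0.04,0.03]},{"xyz":[0.62,-0.04,0.03]},{"xyz":[0.62,-0.04,0.03]},{"xyz":[0,0,0],"spin":1}]}}

```text
invalid input
```

Run:
```python
from h import *
o=bot.get_obs();c,im=snap('wrist','w1');print(o['tool_pos'],o['tcp_rot'],o['joint_positions'])
cs,cd=cal('scene'),cal('side')
print('tin',onz(cs,250,277,0),onz(cs,232,277,0),onz(cs,270,278,0))
print(proj(c,[617,-339,24]))
```

```text
[ 142.4453204  -505.00378656  226.21432815] [-3.14045747e+00 -1.24669570e-04  2.74860841e-01] [-1.44196950e+00  3.42570024e-01  1.52475884e+00 -4.37386102e-05
  1.27540503e+00 -1.46021333e-01]
tin [ 805.67568839 -197.64771589    0.        ] [ 8.14986578e+02 -2.37925630e+02 -1.13686838e-13] [ 798.22478396 -152.09071831    0.        ]
[ 282.4272791  -286.98378862]
```

View pics/w1.png

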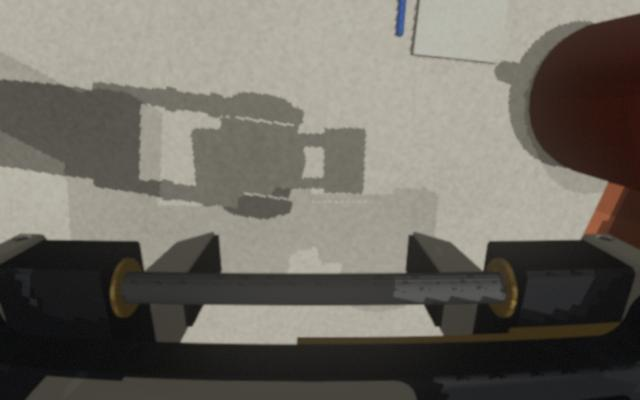

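The move was refused, probably because every row needs its spin value. This picture is still the start pose: the fingertips are at about (200,240) and (430,240).

Emit:
{"op": "jog_arm", "data": {"targets": [{"xyz":[0.62,-0.04,0.03],"spin":0},{"xyz":[0.62,-0.04,0.03],"spin":0},{"xyz":[0.62,-0.04,0.03],"spin":0},{"xyz":[0.62,-0.04,0.03],"spin":0},{"xyz":[0.62,-0.04,0.03],"spin":0},{"xyz":[0.62,-0.04,0.03],"spin":0},{"xyz":[0.62,-0.04,0.03],"spin":0},{"xyz":[0.62,-0.04,0.03],"spin":0},{"xyz":[0.62,-0.04,0.03],"spin":0},{"xyz":[0,0,0],"spin":1}], "gripper": 100}}

```text
time: 1.45
tool_pos: [567.1, -354.1, 203.6]
tcp_rot: [-3.14, 0.0, 0.177]
contact_force: [-0.7, 0.4, -0.4]
grip_width: 91.8
finger_force: 0.0
```

Run:
```python
from h import *
o=bot.get_obs();c,im=snap('wrist','w1');print(o['tool_pos'],o['tcp_rot'],o['joint_positions'])
print(proj(c,[617,-339,24]))
```

```text
[ 567.05950588 -354.07374027  203.5838736 ] [-3.14015113e+00  2.49424602e-04  1.76767388e-01] [-6.73067808e-01  6.30179534e-01  1.11103764e+00  7.75266720e-04
  1.40162300e+00  7.20830304e-01]
[305.28302066 121.24433651]
```

View pics/w1.png

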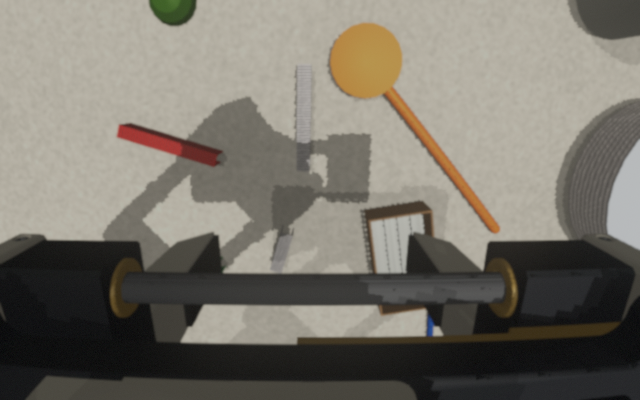

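The full strip runs from (304,65) to about (303,170). The lower part is in shadow, and the ladle head is to its right at (366,60).

Run:
```python
from h import *
im=cv2.imread('pics/w1.png');c=cal('wrist')
g=im.mean(2)
for r in (62,64,66,68,80,100,120,135,150,160,166,170,174,178): print(r,g[r,288:322:1].astype(int))
print(g[150:185,300].astype(int),g[150:185,303].astype(int),g[150:185,307].astype(int))
```

```text
62 [172 171 169 168 169 171 171 172 172 172 172 172 172 173 173 172 171 171
 170 171 172 171 171 170 169 169 169 169 170 170 171 172 171 170]
64 [174 173 172 171 171 171 171 169 167 170 172 172 171 170 172 172 172 173
 173 173 173 174 170 168 167 169 169 169 169 170 171 172 170 169]
66 [173 172 172 172 171 172 169 160 148 153 160 161 160 158 159 161 162 162
 162 163 163 162 159 159 165 167 168 168 168 168 169 171 170 170]
68 [173 172 172 171 170 171 169 159 145 149 161 164 163 162 162 164 165 166
 166 166 167 166 163 160 164 167 167 166 167 168 170 172 172 172]
80 [173 173 174 173 173 170 167 158 143 147 157 160 158 158 158 162 165 167
 166 166 166 164 158 150 148 150 154 160 166 170 169 169 170 170]
100 [170 171 173 174 174 170 157 135 132 148 156 157 156 156 156 156 158 159
 161 164 166 166 158 149 149 153 159 165 168 169 171 172 172 171]
120 [177 176 176 172 170 167 158 141 139 150 156 156 154 153 155 158 161 163
 163 164 163 159 153 151 152 155 159 167 171 171 171 171 171 170]
135 [150 165 172 174 173 169 157 136 135 150 155 153 150 150 150 151 151 153
 154 154 156 157 154 154 15
[... 625 characters left out ...]
08 107 108 108 110 109 108 108 108 108 108 109 109 110 111 111
 111 110 114 120 128 126 119 115 113 113 114 118 133 150 162 169]
178 [109 109 110 110 110 111 111 110 109 106 106 105 108 108 108 109 109 110
 110 109 110 110 109 111 112 111 111 111 111 109 109 109 115 129]
[ 90  87  85  85  89  90  87  88  87  85  85  85  86  86  85  84  83  87
  87  89  95 102 107 108 108 107 107 106 108 107 107 108 107 107 105] [ 89  86  85  87  89  89  87  87  86  86  87  83  87  87  88  87  88  90
  90  89  93 100 106 109 110 111 110 109 109 108 108 107 108 108 109] [ 92  90  90  91  92  90  88  90  96 117 135 131 115 104  97  93  91  91
  90  88  96 104 109 111 110 111 111 111 109 108 109 109 110 108 107]
```

Run:
```python
from h import *
c=cal('wrist')
a=onz(c,303.5,65.2,24);b=onz(c,303.3,170,24);d=a-b
print(a,b,np.linalg.norm(d),np.arctan2(d[1],d[0]),(a+b)/2)
o=bot.get_obs();T=R.from_euler('xyz',o['tcp_rot']).as_matrix();print(T.T@((a+b)/2-o['tool_pos']))
```

```text
[ 665.16355258 -330.40577491   24.        ] [ 568.99514118 -346.11450993   24.        ] 97.44294589789668 0.1619161271255367 [ 617.07934688 -338.26014242   24.        ]
[ 53.65066059  -7.58890123 179.82334633]
```

Emit:
{"op": "jog_arm", "data": {"targets": [{"xyz":[0.67,-0.095,0],"spin":0.15},{"xyz":[0,0,0.4],"spin":0},{"xyz":[0,0,0.4],"spin":0},{"xyz":[0,0,0.4],"spin":0},{"xyz":[0,0,0.4],"spin":0},{"xyz":[0,0,0.4],"spin":0},{"xyz":[0,0,0.2],"spin":0},{"xyz":[0,0,0.1],"spin":0},{"xyz":[0,0,0.07],"spin":0},{"xyz":[0,0,0],"spin":0}], "gripper": 45}}

```text
time: 2.75
tool_pos: [616.0, -339.9, 16.1]
tcp_rot: [3.141, -0.001, 0.16]
contact_force: [0.5, -0.0, -0.5]
grip_width: 41.3
finger_force: 0.0
```

Emit:
{"op": "jog_arm", "data": {"targets": [{"xyz":[0,0,0],"spin":0},{"xyz":[0,0,0],"spin":0},{"xyz":[0,0,0],"spin":0},{"xyz":[0,0,0],"spin":0},{"xyz":[0,0,0],"spin":0},{"xyz":[0,0,0],"spin":0},{"xyz":[0,0,0],"spin":0},{"xyz":[0,0,0],"spin":0},{"xyz":[0,0,0],"spin":0},{"xyz":[0,0,0],"spin":0}], "gripper": 0}}

```text
time: 4.0
tool_pos: [615.9, -339.7, 15.7]
tcp_rot: [3.141, -0.0, 0.16]
contact_force: [-0.0, -0.2, 4.0]
grip_width: 13.1
finger_force: 28.7
```

Emit:
{"op": "jog_arm", "data": {"targets": [{"xyz":[0,0,-0.5],"spin":0},{"xyz":[0,0,-0.75],"spin":0},{"xyz":[0,0,-0.75],"spin":0},{"xyz":[-0.28,-0.67,-0.2],"spin":0},{"xyz":[-0.28,-0.67,0],"spin":0},{"xyz":[-0.28,-0.67,0],"spin":0},{"xyz":[-0.28,-0.67,0],"spin":0},{"xyz":[-0.28,-0.67,0],"spin":0},{"xyz":[-0.28,-0.67,0],"spin":0},{"xyz":[-0.28,-0.6,0],"spin":-0.5}]}}

```text
time: 5.25
tool_pos: [400.6, 1.8, 191.3]
tcp_rot: [-3.141, 0.0, 0.211]
contact_force: [0.2, 0.6, 0.2]
grip_width: 13.1
finger_force: 28.6
```

Emit:
{"op": "jog_arm", "data": {"targets": [{"xyz":[0,0,0],"spin":0},{"xyz":[0,0,0],"spin":0},{"xyz":[0,0,0],"spin":0},{"xyz":[0,0,0],"spin":0},{"xyz":[0,0,0],"spin":0},{"xyz":[0,0,0],"spin":0},{"xyz":[0,0,0],"spin":0},{"xyz":[0,0,0],"spin":0},{"xyz":[0,0,0],"spin":0},{"xyz":[0,0,0],"spin":0}]}}

```text
time: 6.5
tool_pos: [402.2, 0.3, 191.5]
tcp_rot: [3.141, 0.0, 0.21]
contact_force: [-0.3, 0.2, -0.6]
grip_width: 13.1
finger_force: 28.6
```

Run:
```python
from h import *
o=bot.get_obs();c,im=snap('wrist','w2');print(o['tool_pos'],o['tcp_rot'],o['grip_width'],o['contact_force'],o['dq'].max())
np.savez('w2.npz',eye=c['eye'],rot=c['rotation'])
print(c)
```

```text
[4.02164902e+02 3.00431251e-01 1.91502259e+02] [3.14148872e+00 2.93344118e-05 2.09878207e-01] 13.071845164127517 [-0.34251649  0.24436549 -0.60564345] 0.0011709565028898805
{'vfov': 59.23399296954069, 'cx': 313.2501326399463, 'cy': 196.27519005602605, 'k1': -0.07704753267203907, 'eye': array([474.83175659,  13.73137637, 349.22698813]), 'rotation': array([[ 2.08249779e-01, -9.40966526e-01, -2.66859563e-01],
       [-9.78075352e-01, -2.00570964e-01, -5.60347656e-02],
       [-7.97440937e-04,  2.72677988e-01, -9.62105025e-01]]), 'f': np.float64(351.8206233799567)}
```

View pics/w2.png

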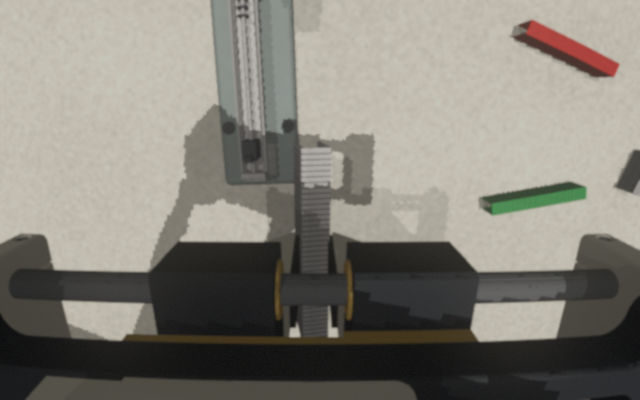

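The stapler's channel runs from its nose at about (254,178) up to (243,0), with the dark follower at (250,150). The held strip is at (315,150–335). I'll enlarge the nose region.

Run:
```python
from h import *
im=cv2.imread('pics/w2.png')
k=cv2.resize(im[0:200,205:345],None,fx=4,fy=4,interpolation=cv2.INTER_CUBIC)
k=cv2.convertScaleAbs(k,alpha=1.5)
cv2.imwrite('pics/c3.png',np.hstack([k[380:780,:],]));
top=k[0:380]
cv2.imwrite('pics/c4.png',cv2.resize(im[100:195,210:335],None,fx=6.2,fy=6.2,interpolation=cv2.INTER_CUBIC))
g=im.mean(2)
for r in range(5,190,15): print(r,g[r,210:300].astype(int).tolist())
```

```text
5 [154, 130, 127, 130, 137, 140, 141, 141, 141, 141, 140, 140, 140, 140, 141, 139, 140, 142, 146, 145, 134, 123, 120, 120, 115, 129, 142, 137, 126, 116, 110, 113, 115, 107, 94, 88, 100, 121, 141, 155, 163, 167, 165, 152, 138, 143, 144, 128, 109, 113, 121, 124, 125, 125, 125, 126, 125, 126, 127, 127, 130, 134, 140, 142, 141, 142, 142, 142, 142, 142, 142, 141, 137, 131, 127, 126, 127, 129, 128, 124, 115, 104, 111, 137, 156, 164, 165, 166, 166, 166]
20 [183, 167, 141, 128, 131, 137, 141, 141, 140, 141, 140, 140, 140, 140, 140, 140, 139, 140, 142, 146, 145, 133, 118, 114, 113, 116, 132, 157, 170, 168, 155, 149, 157, 157, 144, 130, 136, 147, 153, 157, 159, 165, 172, 167, 147, 136, 145, 142, 118, 92, 97, 116, 124, 125, 126, 126, 125, 126, 126, 128, 133, 138, 141, 141, 142, 141, 142, 142, 141, 142, 142, 142, 142, 142, 142, 141, 141, 140, 135, 127, 117, 106, 100, 119, 147, 159, 161, 161, 163, 163]
35 [188, 181, 165, 140, 127, 130, 135, 140, 141, 141, 141, 140, 141, 141, 142, 142, 142, 141, 140, 143, 145, 146, 136, 121, 117, 116, 126, 149, 168, 176, 174, 165, 156, 159, 160, 149, 143, 150, 156
[... 3822 characters left out ...]
85, 85, 86, 89, 94, 88, 81, 79, 79, 74, 74, 80, 86, 87, 89, 95, 97, 91, 80, 73, 73, 74, 77, 80, 84, 85, 86, 86, 90, 87, 80, 75, 78, 80, 79, 80, 81, 79, 77, 72, 70, 74, 80, 84, 85, 84, 83, 84, 84, 84, 83, 84, 84, 85, 85, 83, 82, 76, 71, 69, 71, 73, 78]
185 [122, 122, 122, 123, 123, 123, 121, 121, 122, 124, 124, 123, 122, 121, 122, 123, 123, 121, 118, 115, 109, 103, 101, 101, 101, 104, 106, 105, 105, 104, 103, 104, 106, 109, 111, 110, 112, 111, 112, 112, 111, 113, 112, 111, 110, 110, 110, 109, 109, 109, 112, 114, 117, 117, 117, 115, 113, 112, 112, 111, 112, 112, 112, 112, 114, 115, 115, 115, 117, 117, 118, 117, 117, 118, 118, 118, 117, 118, 118, 117, 118, 120, 118, 108, 89, 71, 66, 66, 64, 66]
```

View pics/c4.png

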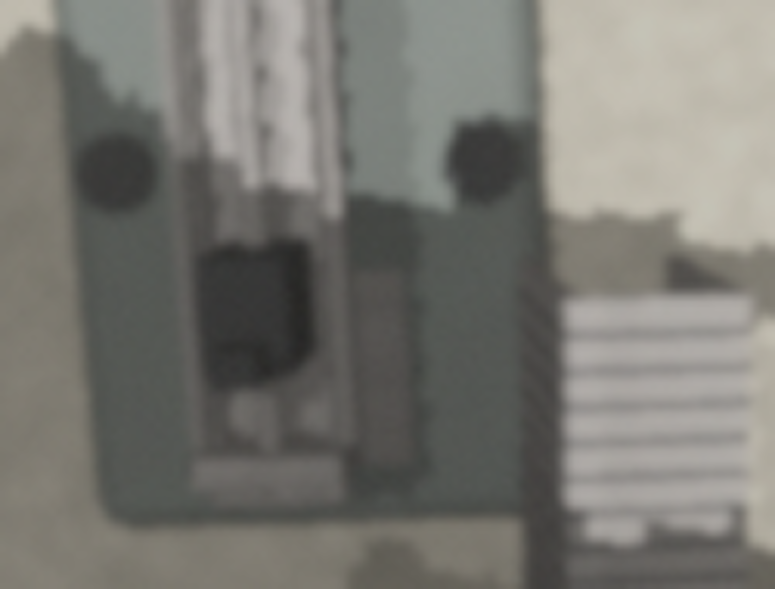

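Run:
```python
from h import *
o=bot.get_obs();c=cal('wrist');T=R.from_euler('xyz',o['tcp_rot']).as_matrix();P=o['tool_pos']
# strip far end predicted top corners
for y in(-6.5,6.5):print('pred',proj(c,P+T@[51,y,-8.3]),proj(c,P+T@[20,y,-8.3]))
im=cv2.imread('pics/w2.png').mean(2)
for r in(155,175,200,220): print(r,im[r,294:336].astype(int).tolist())
print(im[140:156,315].astype(int))
rows=[5,20,50,65,80,95,110,155,170];cols=[241.9,242.7,244.7,245.8,246.9,247.75,248.9,252.1,253]
pts=np.array([onz(c,u,v,53) for u,v in zip(cols,rows)])
k=np.polyfit(pts[:,0],pts[:,1],1);print('line',k,np.arctan(k[0]),pts[:,1]-np.polyval(k,pts[:,0]))
for z in(55.3,59,62.7):
  n=onz(c,253.4,174.5,z);print('nose',n, T.T@(n-P))
# wall widths check
for r,l,q in((20,229,258),(95,233.7,262.5)):print(np.linalg.norm(onz(c,l,r,53)-onz(c,q,r,53)))
# base edges: left/right at z? centre
```

```text
pred [293.62578519 152.35970645] [294.6598471  220.85320454]
pred [324.07757208 152.35528733] [323.51105974 220.86456663]
155 [76, 74, 70, 72, 75, 83, 106, 136, 156, 162, 164, 163, 163, 161, 159, 160, 161, 160, 162, 163, 162, 163, 163, 163, 163, 164, 166, 166, 167, 166, 167, 167, 167, 169, 170, 172, 173, 174, 175, 178, 181, 184]
175 [72, 68, 67, 70, 73, 79, 104, 138, 159, 166, 167, 166, 163, 159, 157, 157, 156, 156, 153, 155, 155, 157, 156, 156, 156, 154, 154, 155, 155, 156, 156, 155, 155, 155, 155, 158, 165, 169, 169, 168, 168, 168]
200 [78, 68, 63, 64, 65, 67, 72, 81, 87, 90, 91, 92, 93, 93, 91, 91, 92, 93, 94, 93, 94, 95, 96, 96, 96, 96, 97, 98, 99, 100, 100, 101, 102, 102, 103, 108, 120, 137, 148, 152, 151, 153]
220 [78, 65, 56, 58, 58, 58, 58, 64, 68, 70, 69, 70, 69, 69, 66, 67, 66, 65, 67, 67, 67, 69, 68, 67, 69, 72, 77, 84, 87, 88, 88, 87, 90, 93, 99, 119, 144, 161, 166, 167, 167, 168]
[118 117 117 117 119 118 121 139 161 171 171 169 160 148 149 163]
line [  0.24325721 -46.61077015] 0.23862250866483015 [ 0.00614903  0.10831647  0.0404413  -0.05242429 -0.1310113   0.01547338
 -0.07559789 -0.04923668  0.13788998]
nose [401.57047449  50.72704954  55.3       ] [  9.90297591 -49.46171778 136.20601663]
nose [402.49272476  50.26128978  59.        ] [ 10.70819958 -48.81374086 132.50612224]
nose [403.41497503  49.79553002  62.7       ] [ 11.51342324 -48.16576395 128.80622785]
22.83732587466708
23.633534647192597
```

Emit:
{"op": "jog_arm", "data": {"targets": [{"xyz":[-0.25,-0.3,0],"spin":0},{"xyz":[-0.22,-0.33,0],"spin":0},{"xyz":[0,0,0],"spin":-0.29},{"xyz":[0,0,0.25],"spin":0},{"xyz":[0,0,0.25],"spin":0},{"xyz":[0,0,0.25],"spin":0},{"xyz":[0,0,0.25],"spin":0},{"xyz":[0,0,0],"spin":0},{"xyz":[0,0,0],"spin":0},{"xyz":[0,0,0],"spin":0}]}}

```text
time: 7.8
tool_pos: [355.6, 41.6, 112.2]
tcp_rot: [3.141, -0.002, 0.239]
contact_force: [-0.8, -0.6, 0.6]
grip_width: 13.3
finger_force: 28.6
```

Run:
```python
from h import *
o=bot.get_obs();c,im=snap('wrist','w3');print(o['tool_pos'],o['tcp_rot'],o['grip_width'],o['contact_force'])
cv2.imwrite('pics/c5.png',cv2.resize(im[0:240,235:395],None,fx=2.5,fy=2.5,interpolation=cv2.INTER_CUBIC))
k=im[0:240,235:395];cv2.imwrite('pics/c5.png',np.hstack([cv2.resize(k[:120],(800,600),interpolation=cv2.INTER_CUBIC)]))
g=im.mean(2)
for r in range(5,150,16): print(r,g[r,270:360].astype(int).tolist())
for r in (170,190,210): print(r,g[r,280:350].astype(int).tolist())
```

```text
[355.62185085  41.5978228  112.19250616] [ 3.14091288e+00 -1.59266993e-03  2.38849742e-01] 13.258165452687193 [-0.78131662 -0.61561973  0.57291444]
5 [148, 147, 147, 147, 146, 147, 148, 147, 148, 147, 147, 147, 147, 147, 147, 146, 147, 147, 143, 132, 114, 100, 98, 113, 137, 150, 147, 135, 123, 126, 137, 149, 171, 182, 185, 185, 186, 182, 176, 169, 154, 142, 148, 164, 170, 162, 151, 153, 167, 179, 185, 187, 187, 186, 182, 172, 159, 145, 126, 111, 124, 144, 154, 152, 144, 135, 134, 134, 136, 142, 147, 150, 150, 149, 150, 150, 149, 150, 150, 149, 151, 150, 149, 150, 150, 150, 150, 151, 151, 150]
21 [149, 149, 149, 149, 149, 149, 150, 149, 150, 149, 149, 148, 148, 148, 148, 147, 148, 146, 139, 120, 103, 96, 96, 110, 134, 147, 146, 134, 122, 125, 140, 157, 170, 176, 180, 185, 187, 186, 182, 173, 152, 138, 149, 165, 170, 162, 151, 155, 171, 184, 188, 189, 189, 189, 189, 184, 167, 142, 120, 115, 128, 144, 154, 150, 141, 135, 133, 134, 138, 144, 147, 147, 147, 147, 148, 149, 148, 149, 149, 149, 149, 149, 149, 150, 151, 150, 151, 151, 152, 151]
37 [147, 147, 147, 147, 147, 146, 146, 146, 147,
[... 3762 characters left out ...]
2, 140, 157, 166, 168, 168, 170, 175, 182, 185, 187, 187]
190 [125, 124, 123, 122, 121, 120, 120, 119, 119, 119, 118, 120, 117, 108, 91, 74, 66, 66, 69, 69, 75, 87, 97, 101, 102, 103, 103, 101, 100, 100, 100, 100, 101, 102, 102, 102, 103, 103, 104, 103, 104, 105, 105, 105, 105, 104, 105, 105, 106, 105, 101, 98, 96, 95, 96, 95, 95, 96, 103, 121, 146, 163, 169, 171, 176, 180, 183, 183, 184, 184]
210 [98, 100, 99, 99, 98, 98, 97, 98, 98, 100, 100, 100, 99, 92, 80, 67, 59, 58, 61, 63, 67, 75, 83, 89, 90, 89, 88, 87, 84, 84, 84, 84, 86, 88, 88, 89, 89, 90, 93, 93, 94, 98, 99, 99, 99, 98, 99, 99, 99, 98, 98, 98, 99, 98, 99, 103, 117, 139, 155, 162, 163, 165, 168, 168, 170, 170, 169, 167, 166, 166]
```

View pics/w3.png

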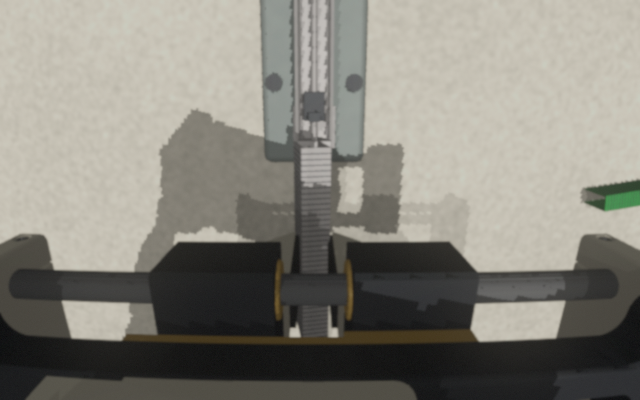

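The strip edges are at columns 300.5–330.8 and the channel lip ridges centre on column 313.8, constant along the rows. So the yaw is right, and a sideways shift of about 0.9 mm is left to make. The dark follower is at (313,105), clear of the strip end at row ~143.

Emit:
{"op": "jog_arm", "data": {"targets": [{"xyz":[0,-0.011,0.1],"spin":0},{"xyz":[0,0,0.1],"spin":0},{"xyz":[0,0,0.1],"spin":0},{"xyz":[0,0,0.09],"spin":0},{"xyz":[0,0,0],"spin":0},{"xyz":[0,0,0],"spin":0},{"xyz":[0.02,0,0],"spin":0},{"xyz":[0.03,0,0],"spin":0},{"xyz":[0.03,0,0],"spin":0},{"xyz":[0.03,0,0],"spin":0}]}}

```text
time: 9.1
tool_pos: [363.3, 44.7, 80.3]
tcp_rot: [3.142, 0.0, 0.239]
contact_force: [-2.9, 0.7, 0.5]
grip_width: 13.2
finger_force: 28.6
```

Emit:
{"op": "jog_arm", "data": {"targets": [{"xyz":[0.03,0,0],"spin":0},{"xyz":[0.03,0,0],"spin":0},{"xyz":[0.03,0,0],"spin":0},{"xyz":[0.03,0,0],"spin":0},{"xyz":[0.03,0,0],"spin":0},{"xyz":[0.03,0,0],"spin":0},{"xyz":[0.03,0,0],"spin":0},{"xyz":[0.03,0,0],"spin":0},{"xyz":[0.03,0,0],"spin":0},{"xyz":[0.03,0,0],"spin":0}]}}

```text
time: 10.35
tool_pos: [386.6, 50.4, 80.2]
tcp_rot: [-3.142, 0.0, 0.239]
contact_force: [-5.0, -0.9, 1.7]
grip_width: 13.1
finger_force: 28.6
```

Run:
```python
from h import *
o=bot.get_obs();print(o)
c,im=snap('wrist','w4');g=im.mean(2)
print(g[60:200:1,315].astype(int).tolist())
for r in range(5,150,20): print(r,g[r,285:345].astype(int).tolist())
```

```text
{'time': 10.35, 'joint_positions': array([-6.75499068e-02,  3.09174881e-01,  2.07060907e+00, -1.41951203e-04,
        7.62142262e-01,  1.26457810e+00]), 'dq': array([ 1.48246754e-02,  2.86093626e-02, -4.82320934e-02, -7.85922411e-05,
        1.85202782e-02,  1.52396116e-02]), 'tau': array([ 1.88167370e-01, -3.33654964e+01, -1.84653300e+01,  3.75929754e-01,
       -1.48729261e+00, -2.78810022e-02]), 'tool_pos': array([386.5646441 ,  50.39119557,  80.24746932]), 'tcp_rot': array([-3.14158552e+00,  3.47582100e-04,  2.38771017e-01]), 'contact_force': array([-4.95834727, -0.90623881,  1.70792524]), 'moment': array([-0.21184332,  0.77985417, -0.01507135]), 'finger_force': 28.630043528974056, 'grip_width': 13.145339092325015}
[164, 164, 163, 164, 163, 164, 164, 164, 163, 161, 159, 158, 154, 155, 160, 162, 163, 163, 164, 163, 163, 163, 163, 162, 163, 163, 162, 161, 157, 154, 157, 161, 163, 164, 163, 163, 164, 163, 164, 163, 163, 163, 163, 163, 162, 159, 145, 119, 93, 91, 98, 100, 101, 100, 100, 99, 98, 100, 99, 100, 99, 100, 99, 99, 100, 99, 99, 99, 99, 97, 94, 84, 71, 75, 89, 97, 98, 97, 97
[... 1967 characters left out ...]
172, 171, 157, 145, 159, 179, 191, 195, 197, 196, 193, 180, 159, 145, 138, 135, 125, 115, 119, 140, 156, 160, 154, 142, 135, 134, 136, 141, 146]
125 [149, 149, 150, 150, 149, 146, 133, 112, 105, 125, 148, 156, 150, 135, 122, 114, 107, 98, 92, 86, 89, 95, 98, 97, 98, 99, 99, 99, 100, 99, 99, 100, 99, 99, 99, 99, 99, 99, 99, 99, 99, 98, 100, 106, 123, 135, 129, 115, 110, 124, 146, 158, 159, 152, 141, 134, 133, 133, 133, 137]
145 [147, 143, 132, 110, 95, 93, 93, 91, 88, 85, 84, 82, 82, 81, 79, 77, 81, 85, 90, 93, 94, 98, 102, 107, 111, 109, 101, 93, 88, 87, 86, 84, 83, 81, 83, 83, 82, 84, 88, 94, 104, 121, 137, 139, 128, 126, 132, 122, 119, 132, 149, 158, 155, 145, 136, 133, 133, 135, 142, 146]
```

Emit:
{"op": "jog_arm", "data": {"targets": [{"xyz":[0.04,0.002,0],"spin":0},{"xyz":[0.04,0.002,0],"spin":0},{"xyz":[0.04,0,0],"spin":0},{"xyz":[0.04,0,0],"spin":0},{"xyz":[0.04,0,0],"spin":0},{"xyz":[0.04,0,0],"spin":0},{"xyz":[0.04,0,0],"spin":0},{"xyz":[0.04,0,0],"spin":0},{"xyz":[0.04,0,0],"spin":0},{"xyz":[0.04,0,0],"spin":0}]}}

```text
time: 11.65
tool_pos: [417.2, 57.7, 80.1]
tcp_rot: [-3.141, 0.002, 0.239]
contact_force: [-6.1, -1.7, 0.9]
grip_width: 13.1
finger_force: 28.7
```

Emit:
{"op": "jog_arm", "data": {"targets": [{"xyz":[0.04,0,0],"spin":0},{"xyz":[0.04,0,0],"spin":0},{"xyz":[0.04,0,0],"spin":0},{"xyz":[0.04,0,0],"spin":0},{"xyz":[0.04,0,0],"spin":0},{"xyz":[0.04,0,0],"spin":0},{"xyz":[0.04,0,0],"spin":0},{"xyz":[0.02,0,0],"spin":0},{"xyz":[0,0,0],"spin":0},{"xyz":[0,0,0],"spin":0}]}}

```text
time: 12.9
tool_pos: [440.1, 63.3, 80.0]
tcp_rot: [-3.141, 0.002, 0.239]
contact_force: [-6.9, -0.9, 1.6]
grip_width: 13.2
finger_force: 28.7
```

Run:
```python
from h import *
o=bot.get_obs();print(o['tool_pos'],o['contact_force'],o['moment'])
c,im=snap('wrist','w5');g=im.mean(2)
for r in range(5,150,20): print(r,g[r,285:345].astype(int).tolist())
print(o['tool_pos'][:2]-[355.6,41.6], (o['tool_pos'][:2]-[355.6,41.6])@[[.9716,.2366],[.2366,-.9716]])
```

```text
[440.10949527  63.29561066  79.98894259] [-6.94152606 -0.9017367   1.57315458] [-0.22662959  1.22658566  0.02487849]
5 [148, 149, 148, 147, 140, 123, 103, 111, 141, 158, 160, 151, 136, 127, 130, 137, 139, 155, 174, 187, 189, 175, 134, 83, 66, 63, 65, 66, 70, 78, 87, 93, 94, 86, 75, 68, 65, 65, 65, 74, 114, 161, 186, 193, 188, 169, 146, 138, 128, 120, 123, 140, 158, 164, 157, 139, 130, 129, 130, 130]
25 [150, 149, 149, 141, 124, 106, 95, 103, 132, 154, 161, 155, 138, 125, 128, 139, 152, 171, 184, 190, 183, 162, 139, 131, 127, 121, 117, 118, 128, 148, 165, 175, 174, 162, 147, 140, 153, 170, 179, 181, 185, 189, 194, 192, 177, 154, 136, 126, 118, 116, 129, 150, 163, 162, 150, 136, 130, 131, 132, 135]
45 [149, 149, 142, 123, 106, 101, 101, 111, 134, 155, 161, 156, 140, 125, 124, 142, 164, 179, 189, 193, 190, 178, 145, 103, 81, 77, 78, 80, 82, 86, 90, 94, 94, 91, 88, 85, 81, 81, 84, 97, 133, 170, 186, 179, 154, 133, 132, 131, 122, 120, 132, 151, 162, 162, 152, 141, 135, 134, 137, 144]
65 [151, 151, 151, 151, 149, 139, 117, 107, 126, 152, 161, 157, 144, 130, 127, 142, 161, 176, 189, 195, 19
[... 723 characters left out ...]
96, 182, 161, 146, 128, 119, 127, 145, 159, 161, 155, 142, 135, 134, 138, 143, 146]
125 [150, 150, 149, 148, 145, 134, 112, 102, 110, 134, 153, 159, 151, 135, 113, 98, 94, 95, 91, 87, 90, 97, 98, 100, 99, 99, 99, 100, 100, 101, 100, 101, 100, 100, 100, 100, 99, 99, 99, 99, 99, 98, 95, 89, 94, 118, 129, 120, 117, 131, 150, 160, 159, 149, 139, 134, 133, 135, 140, 145]
145 [146, 146, 146, 140, 126, 107, 96, 92, 89, 87, 85, 85, 82, 81, 79, 81, 87, 99, 111, 115, 116, 117, 117, 116, 112, 107, 101, 97, 94, 96, 99, 97, 90, 84, 78, 73, 73, 76, 83, 97, 114, 128, 128, 118, 114, 120, 123, 116, 119, 137, 156, 162, 157, 146, 137, 134, 136, 141, 143, 145]
[84.50949527 21.69561066] [87.24260709 -1.08450874]
```

Emit:
{"op": "jog_arm", "data": {"targets": [{"xyz":[0.015,0.0025,0],"spin":0},{"xyz":[0.015,0,0],"spin":0},{"xyz":[0.015,0,0],"spin":0},{"xyz":[0.015,0,0],"spin":0},{"xyz":[0.015,0,0],"spin":0},{"xyz":[0.005,0,0],"spin":0},{"xyz":[0.005,0,0],"spin":0},{"xyz":[0.005,0,0],"spin":0},{"xyz":[0,0,0],"spin":0},{"xyz":[0,0,0],"spin":0}]}}

```text
time: 14.2
tool_pos: [446.8, 64.8, 79.9]
tcp_rot: [-3.141, 0.003, 0.239]
contact_force: [-6.7, -2.1, 1.8]
grip_width: 13.2
finger_force: 28.7
```

Emit:
{"op": "jog_arm", "data": {"targets": [{"xyz":[0.005,0,0],"spin":0},{"xyz":[0.005,0,0],"spin":0},{"xyz":[0.005,0,0],"spin":0},{"xyz":[0,0,0],"spin":0},{"xyz":[0,0,0],"spin":0},{"xyz":[0,0,0],"spin":0},{"xyz":[0,0,0],"spin":0},{"xyz":[0,0,0],"spin":0},{"xyz":[0,0,0],"spin":0},{"xyz":[0,0,0],"spin":0}]}}

```text
time: 15.45
tool_pos: [447.9, 65.1, 79.9]
tcp_rot: [-3.141, 0.003, 0.239]
contact_force: [-7.3, -1.7, 1.9]
grip_width: 13.3
finger_force: 28.7
```

Emit:
{"op": "jog_arm", "data": {"targets": [{"xyz":[0.006,0,0],"spin":0},{"xyz":[0.006,0,0],"spin":0},{"xyz":[0.006,0,0],"spin":0},{"xyz":[0.006,0,0],"spin":0},{"xyz":[0,0,0],"spin":0},{"xyz":[0,0,0],"spin":0},{"xyz":[0,0,0],"spin":0},{"xyz":[0,0,0],"spin":0},{"xyz":[0,0,0],"spin":0},{"xyz":[0,0,0],"spin":0}]}}

```text
time: 16.7
tool_pos: [449.8, 65.6, 79.9]
tcp_rot: [-3.141, 0.003, 0.239]
contact_force: [-7.7, -1.3, 2.2]
grip_width: 13.3
finger_force: 28.7
```

Emit:
{"op": "jog_arm", "data": {"targets": [{"xyz":[0.006,0,0],"spin":0},{"xyz":[0.006,0,0],"spin":0},{"xyz":[0.006,0,0],"spin":0},{"xyz":[0,0,0],"spin":0},{"xyz":[0,0,0],"spin":0},{"xyz":[0,0,0],"spin":0},{"xyz":[0,0,0],"spin":0},{"xyz":[0,0,0],"spin":0},{"xyz":[0,0,0],"spin":0},{"xyz":[0,0,0],"spin":0}]}}

```text
time: 17.95
tool_pos: [451.2, 65.9, 79.9]
tcp_rot: [-3.141, 0.003, 0.239]
contact_force: [-8.1, -1.8, 2.6]
grip_width: 13.4
finger_force: 28.7
```

Emit:
{"op": "jog_arm", "data": {"targets": [{"xyz":[0.006,0,0],"spin":0},{"xyz":[0.006,0,0],"spin":0},{"xyz":[0.006,0,0],"spin":0},{"xyz":[0,0,0],"spin":0},{"xyz":[0,0,0],"spin":0},{"xyz":[0,0,0],"spin":0},{"xyz":[0,0,0],"spin":0},{"xyz":[0,0,0],"spin":0},{"xyz":[0,0,0],"spin":0},{"xyz":[0,0,0],"spin":0}]}}

```text
time: 19.2
tool_pos: [451.4, 66.1, 79.6]
tcp_rot: [-3.141, 0.006, 0.239]
contact_force: [-10.4, -2.5, 3.2]
grip_width: 12.9
finger_force: 28.7
```

Run:
```python
from h import *
o=bot.get_obs();print(o['tool_pos'],o['contact_force'],o['moment'])
c,im=snap('wrist','w6');print((o['tool_pos'][:2]-[355.6,41.6])@[[.9716,.2366],[.2366,-.9716]])
cv2.imwrite('pics/c7.png',np.hstack([cv2.resize(im[0:200,255:375],(360,600),interpolation=cv2.INTER_CUBIC),cv2.resize(snap('side','s6')[1][110:230,195:285],(440,600),interpolation=cv2.INTER_CUBIC)]))
```

```text
[451.40773962  66.0859163   79.63045804] [-10.40047674  -2.5190803    3.17949234] [-0.47969585  1.83824685  0.02534529]
[98.88016761 -1.12240508]
```

View pics/c7.png

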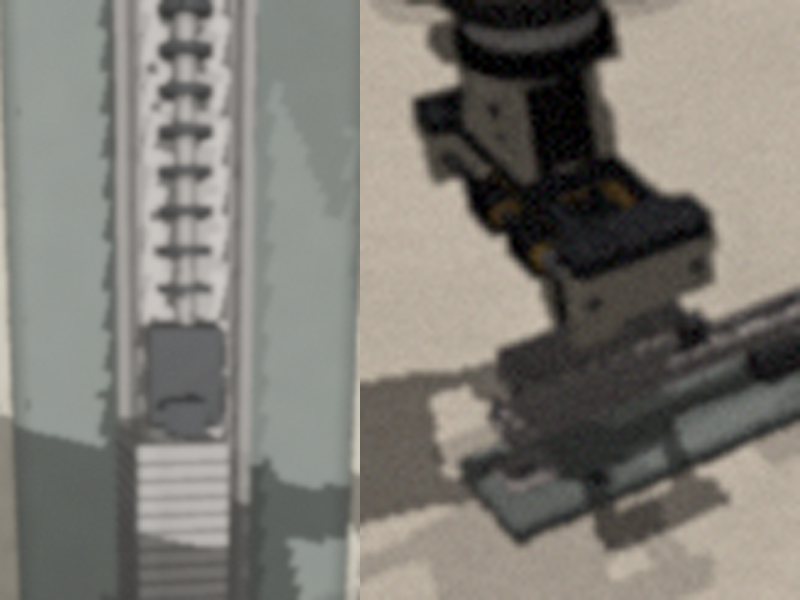

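The left half shows the strip's rear end flush against the follower, with both in line with the channel. The right half shows the strip held level above it. The follower has reached its stop, since force rose while travel stalled. I'll back off about 1.2 mm and descend slowly.

Emit:
{"op": "jog_arm", "data": {"targets": [{"xyz":[-0.016,0,0],"spin":0},{"xyz":[-0.016,0,0],"spin":0},{"xyz":[0,0,0],"spin":0},{"xyz":[0,0,0],"spin":0},{"xyz":[0,0,0.012],"spin":0},{"xyz":[0,0,0.012],"spin":0},{"xyz":[0,0,0.012],"spin":0},{"xyz":[0,0,0.012],"spin":0},{"xyz":[0,0,0],"spin":0},{"xyz":[0,0,0],"spin":0}]}}

```text
time: 20.55
tool_pos: [450.6, 65.6, 76.4]
tcp_rot: [-3.141, 0.002, 0.239]
contact_force: [-7.8, -0.7, 3.5]
grip_width: 13.1
finger_force: 28.8
```

Emit:
{"op": "jog_arm", "data": {"targets": [{"xyz":[-0.005,0,0.012],"spin":0},{"xyz":[0,0,0.012],"spin":0},{"xyz":[0,0,0.012],"spin":0},{"xyz":[0,0,0.012],"spin":0},{"xyz":[0,0,0.012],"spin":0},{"xyz":[0,0,0.012],"spin":0},{"xyz":[0,0,0],"spin":0},{"xyz":[0,0,0],"spin":0},{"xyz":[0,0,0],"spin":0},{"xyz":[0,0,0],"spin":0}]}}

```text
time: 21.8
tool_pos: [450.2, 65.5, 70.6]
tcp_rot: [-3.141, 0.002, 0.239]
contact_force: [-7.9, -1.2, 3.8]
grip_width: 13.1
finger_force: 28.8
```

Emit:
{"op": "jog_arm", "data": {"targets": [{"xyz":[0,0,0.01],"spin":0},{"xyz":[0,0,0.01],"spin":0},{"xyz":[0,0,0.01],"spin":0},{"xyz":[0,0,0.01],"spin":0},{"xyz":[0,0,0.01],"spin":0},{"xyz":[0,0,0.01],"spin":0},{"xyz":[0,0,0],"spin":0},{"xyz":[0,0,0],"spin":0},{"xyz":[0,0,0],"spin":0},{"xyz":[0,0,0],"spin":0}]}}

```text
time: 23.05
tool_pos: [451.0, 65.4, 67.2]
tcp_rot: [3.141, -0.0, 0.239]
contact_force: [-9.1, -3.7, 18.0]
grip_width: 13.1
finger_force: 30.4
```

Run:
```python
from h import *
o=bot.get_obs();print(o['tool_pos'],o['tcp_rot'],o['contact_force'],o['moment'])
T=R.from_euler('xyz',o['tcp_rot']).as_matrix();print(T.T@o['contact_force'],T.T@o['moment'],(o['tool_pos'][:2]-[355.6,41.6])@[[.9716,.2366],[.2366,-.9716]])
c,im=snap('wrist','w7');g=im.mean(2)
for r in range(5,175,20): print(r,g[r,280:350].astype(int).tolist())
print(g[90:190,315].astype(int).tolist())
i6=cv2.imread('pics/w6.png').mean(2);print(i6[90:190,315].astype(int).tolist())
for r in range(85,175,20): print(r,i6[r,280:350].astype(int).tolist())
```

```text
[450.9668336   65.3735342   67.23113472] [ 3.14108740e+00 -1.47622907e-04  2.39148130e-01] [-9.12939231 -3.68499122 17.9688607 ] [-0.27606307  1.86934001  0.07679932]
[ -9.73980074   1.42667054 -17.96958018] [ 0.17460507 -1.88149224 -0.07772418] [98.28323371 -0.53457299]
5 [150, 151, 151, 150, 150, 148, 142, 129, 112, 109, 130, 153, 162, 159, 146, 128, 122, 129, 139, 147, 163, 178, 189, 194, 195, 195, 192, 184, 168, 140, 114, 110, 118, 132, 144, 152, 150, 139, 122, 107, 116, 136, 154, 164, 171, 176, 181, 186, 191, 188, 167, 145, 139, 131, 121, 120, 135, 156, 165, 163, 148, 132, 129, 131, 133, 132, 132, 132, 132, 133]
25 [150, 150, 149, 149, 150, 148, 142, 124, 104, 101, 122, 149, 161, 160, 148, 134, 126, 130, 139, 152, 166, 180, 190, 192, 181, 147, 98, 68, 60, 61, 60, 65, 75, 91, 101, 107, 106, 95, 79, 67, 63, 61, 61, 65, 89, 135, 173, 193, 193, 179, 156, 140, 135, 126, 120, 124, 141, 157, 165, 161, 148, 136, 132, 132, 132, 134, 141, 146, 148, 144]
45 [152, 152, 151, 151, 150, 142, 123, 106, 100, 97, 116, 147, 162, 161, 151, 134, 124, 124, 135, 155, 172, 183, 190, 186, 170, 158, 153,
[... 4226 characters left out ...]
33, 134, 134, 137, 143, 147, 148, 149, 148, 148]
145 [148, 149, 150, 150, 151, 150, 148, 140, 127, 117, 109, 101, 95, 90, 88, 85, 84, 82, 82, 81, 80, 83, 89, 93, 99, 107, 112, 115, 114, 110, 102, 95, 89, 89, 91, 91, 88, 86, 86, 88, 89, 89, 90, 91, 100, 117, 136, 147, 139, 121, 120, 126, 119, 118, 134, 152, 161, 158, 147, 137, 133, 134, 138, 144, 148, 148, 148, 148, 148, 148]
165 [94, 94, 94, 93, 93, 94, 93, 94, 93, 94, 93, 93, 94, 89, 82, 78, 76, 79, 81, 85, 108, 142, 161, 168, 169, 168, 167, 166, 164, 161, 157, 159, 158, 159, 159, 160, 159, 157, 156, 157, 157, 158, 159, 158, 156, 155, 157, 158, 158, 156, 144, 118, 99, 104, 123, 139, 143, 133, 106, 84, 78, 77, 78, 84, 89, 92, 95, 94, 95, 94]
```

Emit:
{"op": "jog_arm", "data": {"targets": [{"xyz":[0,0,-0.02],"spin":0},{"xyz":[-0.004,0.006,-0.01],"spin":0},{"xyz":[0,0,0],"spin":0},{"xyz":[0,0,0],"spin":0},{"xyz":[0,0,0.008],"spin":0},{"xyz":[0,0,0.008],"spin":0},{"xyz":[0,0,0.008],"spin":0},{"xyz":[0,0,0.006],"spin":0},{"xyz":[0,0,0],"spin":0},{"xyz":[0,0,0],"spin":0}]}}

```text
time: 24.35
tool_pos: [449.7, 64.9, 67.1]
tcp_rot: [-3.142, 0.002, 0.239]
contact_force: [-14.1, -3.3, 19.8]
grip_width: 13.4
finger_force: 30.7
```

```bash
cat > st.py <<'E'
from h import *
o=bot.get_obs();T=R.from_euler('xyz',o['tcp_rot']).as_matrix();print(o['time'],o['tool_pos'],o['tcp_rot'])
print('F tool',T.T@o['contact_force'],'M',T.T@o['moment'],'travel/lat',(o['tool_pos'][:2]-[355.6,41.6])@[[.9716,.2366],[.2366,-.9716]])
E
python3 st.py
```

```text
24.35 [449.74791929  64.90334952  67.11807384] [-3.14150381e+00  1.95348930e-03  2.39187444e-01]
F tool [-14.49731343  -0.09104919 -19.74230361] M [ 0.20544173 -2.36424186 -0.06310686] travel/lat [96.98769088 -0.36613669]
```

Emit:
{"op": "jog_arm", "data": {"targets": [{"xyz":[0.004,0,-0.01],"spin":0},{"xyz":[0,0,-0.004],"spin":0},{"xyz":[0,0,0],"spin":0},{"xyz":[0,0,0],"spin":0},{"xyz":[0,0,0],"spin":0},{"xyz":[0,0,0],"spin":0},{"xyz":[0,0,0],"spin":0},{"xyz":[0,0,0],"spin":0},{"xyz":[0,0,0],"spin":0},{"xyz":[0,0,0],"spin":0}]}}

```text
time: 25.6
tool_pos: [449.7, 65.0, 67.3]
tcp_rot: [-3.141, 0.003, 0.239]
contact_force: [-11.0, -2.6, 11.4]
grip_width: 13.3
finger_force: 30.0
```

```bash
python3 st.py
python3 - <<'E'
from h import *
c,im=snap('wrist','w8');cs,i2=snap('side','s8')
g=im.mean(2);print(g[100:200,315].astype(int).tolist())
for r in (155,160,165,175): print(r,g[r,294:338].astype(int).tolist())
# side: predicted strip top edges
for x in (-50,0,50): 
  for z in (-8.3,15.7):
    o=bot.get_obs();T=R.from_euler('xyz',o['tcp_rot']).as_matrix();print(x,z,proj(cs,o['tool_pos']+T@[x,6.5,z]))
E
```

```text
25.6 [449.67125452  64.97603947  67.33028789] [-3.14115697  0.00317738  0.23913907]
F tool [-11.3471415   -0.04665622 -11.41190553] M [ 0.09657656 -1.92919413 -0.04623572] travel/lat [96.93040183 -0.45490112]
[179, 176, 175, 175, 178, 180, 180, 172, 145, 109, 95, 99, 102, 101, 102, 102, 101, 100, 101, 101, 100, 101, 101, 101, 102, 102, 101, 101, 101, 99, 100, 98, 92, 79, 65, 59, 73, 91, 99, 99, 101, 100, 100, 100, 100, 100, 100, 111, 140, 170, 181, 180, 175, 161, 159, 173, 180, 179, 169, 156, 160, 174, 179, 177, 166, 155, 163, 176, 179, 176, 165, 156, 170, 177, 177, 171, 159, 156, 170, 175, 166, 141, 109, 101, 106, 109, 107, 99, 94, 101, 108, 107, 100, 93, 96, 105, 109, 106, 98, 94]
155 [80, 76, 77, 82, 86, 94, 117, 146, 163, 169, 173, 172, 172, 170, 169, 169, 169, 170, 170, 171, 172, 173, 173, 174, 173, 175, 175, 175, 174, 176, 176, 177, 178, 178, 178, 175, 161, 131, 106, 109, 134, 156, 164, 161]
160 [81, 77, 77, 82, 85, 91, 115, 141, 156, 160, 161, 160, 159, 158, 156, 155, 156, 157, 158, 160, 160, 160, 160, 160, 160, 162, 165, 165, 165, 165, 165, 168, 170, 172, 173, 169, 155, 128, 105, 105, 125, 145, 152, 146]
165 [79, 77, 81, 82, 81, 87, 115, 146, 161, 162, 161, 162, 160, 157, 154, 153, 154, 153, 156, 155, 157, 155, 154, 155, 156, 158, 159, 159, 159, 159, 159, 159, 159, 159, 158, 155, 142, 118, 103, 108, 131, 151, 159, 150]
175 [75, 73, 75, 75, 76, 85, 114, 150, 171, 177, 179, 178, 176, 175, 173, 173, 172, 172, 171, 170, 170, 171, 170, 170, 168, 168, 169, 169, 168, 167, 167, 167, 168, 167, 165, 156, 135, 101, 81, 80, 85, 91, 95, 95]
-50 -8.3 [223.49621068 186.93535373]
-50 15.7 [225.08676234 194.47171091]
0 -8.3 [241.52061941 179.98354384]
0 15.7 [242.80536181 187.44949177]
50 -8.3 [258.71202733 173.348708  ]
50 15.7 [259.71690349 180.74348985]
```

Emit:
{"op": "jog_arm", "data": {"targets": [{"xyz":[0,0,-0.005],"spin":0},{"xyz":[0,0,-0.005],"spin":0},{"xyz":[0,0,0],"spin":0},{"xyz":[0,0,0],"spin":0},{"xyz":[0,0,0],"spin":0},{"xyz":[0,0,0],"spin":0},{"xyz":[0,0,0],"spin":0},{"xyz":[0,0,0],"spin":0},{"xyz":[0,0,0],"spin":0},{"xyz":[0,0,0],"spin":0}], "gripper": 30}}

```text
time: 26.95
tool_pos: [451.2, 65.0, 67.8]
tcp_rot: [3.142, -0.0, 0.239]
contact_force: [0.2, -0.3, -0.1]
grip_width: 27.8
finger_force: 0.0
```

```bash
python3 st.py
python3 - <<'E'
from h import *
c,im=snap('wrist','w9');cs,i2=snap('side','s9')
g=im.mean(2);print(g[100:200,315].astype(int).tolist())
for r in range(155,260,15): print(r,g[r,285:345].astype(int).tolist())
E
```

```text
26.95 [451.17320359  65.0426604   67.81683455] [ 3.14150315e+00 -2.31533801e-05  2.38769122e-01]
F tool [0.11049597 0.33032909 0.10893721] M [-0.03757104  0.03197648 -0.02528003] travel/lat [98.40545806 -0.16426888]
[178, 180, 180, 179, 178, 178, 179, 180, 181, 181, 181, 176, 161, 126, 91, 88, 99, 103, 103, 103, 104, 104, 103, 103, 103, 102, 102, 103, 103, 103, 103, 104, 103, 101, 102, 100, 100, 100, 98, 89, 71, 69, 86, 98, 101, 103, 101, 100, 102, 101, 100, 101, 110, 133, 158, 173, 179, 175, 163, 161, 174, 182, 181, 172, 159, 161, 176, 181, 178, 168, 158, 166, 178, 180, 176, 164, 160, 173, 180, 179, 170, 156, 156, 160, 145, 120, 102, 96, 104, 110, 109, 104, 96, 96, 105, 110, 108, 100, 94, 104]
155 [112, 115, 114, 113, 110, 102, 98, 95, 90, 84, 80, 81, 86, 93, 112, 147, 175, 184, 185, 185, 185, 182, 176, 165, 152, 149, 159, 172, 176, 174, 173, 172, 172, 174, 178, 182, 183, 184, 185, 184, 185, 185, 186, 183, 171, 146, 117, 109, 126, 149, 162, 165, 157, 143, 135, 135, 135, 137, 141, 147]
170 [96, 96, 96, 96, 95, 96, 93, 88, 83, 80, 80, 83, 86, 84, 95, 128, 156, 163, 163, 164, 164, 162,
[... 783 characters left out ...]
, 62, 63, 64, 69, 76, 87, 93, 95, 96, 95, 94, 94, 94, 94, 94, 95, 97, 98, 100, 102, 102, 102, 104, 105, 106, 106, 107, 108, 107, 109, 110, 108, 100, 85, 76, 80, 89, 98, 101, 92, 81, 74, 74, 74, 72, 75, 74, 74]
230 [74, 73, 73, 74, 73, 73, 73, 71, 68, 64, 62, 61, 63, 63, 63, 64, 67, 73, 78, 78, 77, 75, 72, 71, 72, 72, 71, 72, 74, 72, 74, 75, 76, 78, 78, 76, 79, 81, 80, 81, 83, 83, 83, 83, 79, 75, 76, 78, 81, 83, 81, 78, 74, 73, 74, 72, 73, 73, 72, 72]
245 [51, 65, 71, 72, 73, 74, 71, 72, 70, 64, 61, 61, 60, 61, 61, 65, 68, 76, 80, 86, 91, 95, 94, 93, 94, 92, 91, 89, 89, 91, 89, 87, 87, 83, 78, 75, 76, 78, 84, 92, 98, 99, 100, 98, 90, 80, 75, 78, 81, 82, 79, 75, 72, 71, 72, 69, 59, 43, 30, 27]
```

Emit:
{"op": "jog_arm", "data": {"targets": [{"xyz":[0,0,-0.25],"spin":0},{"xyz":[0,0,-0.4],"spin":0},{"xyz":[-0.3,0,-0.4],"spin":0},{"xyz":[-0.4,0,-0.2],"spin":0},{"xyz":[-0.25,0,0],"spin":0},{"xyz":[0,0,0],"spin":0},{"xyz":[0,0,0],"spin":0},{"xyz":[0,0,0],"spin":0},{"xyz":[0,0,0],"spin":0},{"xyz":[0,0,0],"spin":0}]}}

```text
time: 28.3
tool_pos: [377.5, 47.1, 167.6]
tcp_rot: [-3.142, 0.0, 0.239]
contact_force: [-0.1, 0.2, 0.1]
grip_width: 27.4
finger_force: 0.0
```

```bash
python3 st.py
python3 - <<'E'
from h import *
c,im=snap('wrist','w10');cs,i2=snap('side','s10')
g=im.mean(2)
for u in (308,314,320): print(u,g[0:230,u].astype(int).tolist())
for r in range(20,230,20): print(r,g[r,285:345].astype(int).tolist())
o=bot.get_obs();P=np.array([450.0,65.1,0])
for z in (68,78):
  for s in(-50,0,50):print(z,s,proj(c,P+np.array([.9716*s,.2366*s,z])))
E
```

```text
28.3 [377.46201704  47.12080712 167.63844052] [-3.14156143e+00  3.86869375e-04  2.38905747e-01]
F tool [-0.10311342 -0.2022453  -0.1317575 ] M [ 0.02989054 -0.05504374  0.02233278] travel/lat [22.54735872 -0.19146296]
308 [90, 90, 89, 89, 89, 90, 90, 90, 91, 89, 91, 90, 91, 98, 120, 146, 160, 161, 153, 152, 161, 160, 152, 152, 161, 161, 152, 148, 159, 164, 157, 151, 160, 163, 154, 153, 162, 161, 155, 156, 162, 161, 153, 153, 163, 163, 154, 151, 160, 161, 153, 153, 163, 165, 158, 156, 163, 163, 155, 156, 164, 162, 154, 157, 164, 162, 153, 159, 167, 161, 151, 160, 167, 160, 151, 160, 167, 159, 152, 161, 167, 162, 158, 163, 161, 154, 155, 163, 160, 153, 156, 161, 156, 153, 160, 162, 158, 159, 165, 162, 153, 157, 164, 161, 152, 157, 164, 163, 156, 161, 163, 159, 158, 163, 161, 156, 161, 166, 160, 151, 158, 162, 153, 150, 159, 160, 154, 161, 166, 161, 154, 160, 162, 153, 151, 159, 159, 155, 161, 165, 158, 152, 158, 157, 149, 153, 159, 154, 139, 128, 111, 96, 93, 95, 93, 89, 94, 94, 92, 92, 95, 94, 91, 95, 99, 99, 101, 104, 105, 98, 88, 79, 75, 75, 81, 95, 111, 115, 117, 119, 119, 119, 118
[... 5063 characters left out ...]
 91, 92, 92, 91, 93, 92, 93, 94, 93, 95, 95, 95, 94, 93, 93, 93, 91, 93, 94, 94, 95, 96, 95, 95, 94, 94, 94, 94, 96, 96, 96, 95, 95, 94, 95, 95, 93, 94, 93, 94, 94, 94, 94, 95, 95, 94, 96, 95, 95, 94, 94, 94, 95]
220 [96, 96, 95, 95, 93, 93, 94, 95, 96, 97, 95, 94, 92, 90, 90, 89, 90, 91, 91, 93, 98, 110, 124, 138, 157, 166, 169, 168, 167, 167, 166, 166, 164, 163, 163, 164, 167, 168, 170, 172, 173, 172, 172, 170, 169, 169, 168, 167, 165, 164, 164, 165, 166, 167, 166, 165, 166, 166, 166, 166]
68 -50 [310.44344052 165.30013609]
68 0 [310.30428336  95.78408033]
68 50 [310.17372502  20.39910931]
78 -50 [310.3223887  167.93224587]
78 0 [310.17104802  95.73398678]
78 50 [310.0294825   17.19043005]
```

Run:
```python
from h import *
c=cal('wrist');o=bot.get_obs();T=R.from_euler('xyz',o['tcp_rot']).as_matrix();P=o['tool_pos']
t=lambda u,v,z:(T.T@(onz(c,u,v,z)-P))[:2].round(2)
for z in(68,72,75,78,81): print(z,'rear',t(314.6,14.8,z),'front',t(314.8,165.5,z),t(314.8,170.5,z))
for z in(55.3,59,62.7): print(z,'plate outer',t(313.6,170.5,z))
print('lips',[t(a,b,53) for a,b in((314,20),(313.3,140),(313.6,160))],[t(a,b,54) for a,b in((329,20),(329,60),(328.6,100),(327.8,140),(328.3,160))])
print('strip L/R z78',[t(a,b,78) for a,b in((304.5,20),(304.6,60),(304.9,80),(305.3,120),(305.4,140))],[t(a,b,78) for a,b in((324.5,20),(325,60),(324.7,100),(324.4,120),(324.1,140))])
im=cv2.imread('pics/w10.png');
for r in (163,166,168,170,172,174,178,184): print(r,im.mean(2)[r,290:340].astype(int).tolist())
```

```text
68 rear [128.36   2.73] front [24.59  2.96] [20.81  2.97]
72 rear [127.52   2.72] front [25.36  2.95] [21.63  2.95]
75 rear [126.88   2.71] front [25.93  2.94] [22.25  2.94]
78 rear [126.24   2.7 ] front [26.5   2.93] [22.87  2.93]
81 rear [125.61   2.7 ] front [27.08  2.91] [23.48  2.92]
55.3 plate outer [18.19  2.07]
59 plate outer [18.96  2.07]
62.7 plate outer [19.72  2.07]
lips [array([128.02,   2.34]), array([41.71,  1.84]), array([26.1 ,  2.07])] [array([127.84,  13.06]), array([100.33,  13.31]), array([71.75, 13.29]), array([41.83, 12.98]), array([26.28, 13.53])]
strip L/R z78 [array([123.05,  -3.87]), array([97.97, -3.93]), array([85.09, -3.8 ]), array([58.46, -3.67]), array([44.65, -3.68])] [array([123.05,   9.16]), array([97.98,  9.65]), array([71.93,  9.63]), array([58.46,  9.53]), array([44.66,  9.42])]
163 [85, 85, 84, 84, 84, 85, 88, 93, 98, 99, 100, 101, 100, 95, 86, 82, 86, 91, 95, 96, 95, 93, 93, 93, 92, 93, 94, 95, 96, 97, 97, 97, 97, 94, 90, 89, 91, 89, 81, 78, 76, 75, 85, 107, 130, 139, 142, 143, 144, 144]
166 [84, 85, 85, 85, 84, 83, 84, 84, 84, 85, 87, 94, 100,
[... 838 characters left out ...]
, 82, 82, 82, 81, 82, 82, 82, 81, 82, 81, 79, 80, 81, 81, 80, 81, 82, 84, 83, 83, 84, 84, 82, 81, 82, 82, 82, 81, 82, 83, 83, 83, 83, 83, 85, 92, 101, 108, 114, 122, 127, 129, 129, 129, 128]
178 [118, 117, 118, 119, 121, 121, 121, 123, 123, 122, 123, 121, 120, 120, 119, 118, 118, 118, 117, 118, 120, 121, 123, 123, 122, 121, 120, 117, 116, 116, 115, 117, 118, 120, 121, 121, 120, 120, 120, 126, 142, 162, 173, 180, 182, 183, 183, 183, 183, 184]
184 [121, 121, 119, 120, 119, 119, 120, 119, 120, 119, 119, 121, 121, 121, 120, 119, 119, 119, 118, 118, 118, 117, 117, 117, 118, 118, 118, 118, 118, 118, 116, 117, 117, 118, 118, 119, 120, 120, 122, 130, 151, 172, 183, 185, 185, 185, 186, 187, 187, 186]
```

Emit:
{"op": "jog_arm", "data": {"targets": [{"xyz":[0.47,-0.006,0],"spin":0},{"xyz":[0.46,0,0],"spin":0},{"xyz":[0,0,0.3],"spin":0},{"xyz":[0,0,0.4],"spin":0},{"xyz":[0,0,0.3],"spin":0},{"xyz":[0,0,0.15],"spin":0},{"xyz":[0,0,0.08],"spin":0},{"xyz":[0,0,0],"spin":0},{"xyz":[0,0,0],"spin":0},{"xyz":[0,0,0],"spin":0}]}}

```text
time: 29.65
tool_pos: [449.9, 65.1, 70.0]
tcp_rot: [3.141, -0.001, 0.239]
contact_force: [0.5, -0.3, -0.6]
grip_width: 27.9
finger_force: 0.0
```

```bash
python3 st.py
python3 - <<'E'
from h import *
# scan side image for strip: rectify a plane along the strip side face: sample vertical profiles in s10 (gripper away)
s=cv2.imread('pics/s10.png').mean(2);c=cal('side');b=cv2.imread('pics/side0.png').mean(2)
u=np.array([.9716,.2366,0]);n=np.array([.2366,-.9716,0])
P=np.array([450.,65.1,0])+n*6.5
zs=np.arange(40,90,2.)
M=[];B=[]
for x in range(-60,61,10):
    q=[proj(c,P+u*x+[0,0,z]) for z in zs]
    f=lambda im:[int(cv2.getRectSubPix(im.astype(np.float32),(1,1),tuple(map(float,p)))[0,0]) for p in q]
    print(x,f(s))
print('z',zs.astype(int).tolist())
E
```

```text
29.65 [449.89158192  65.1450199   69.99272384] [ 3.14115354e+00 -1.22537663e-03  2.38896582e-01]
F tool [0.42446612 0.36816678 0.55791658] M [ 0.02477018 -0.0271572  -0.05482365] travel/lat [97.18445271 -0.56695305]
-60 [58, 60, 73, 82, 85, 83, 82, 79, 78, 78, 77, 78, 80, 81, 82, 84, 87, 91, 92, 92, 89, 93, 105, 128, 152]
-50 [57, 51, 50, 53, 54, 55, 54, 54, 55, 56, 57, 55, 52, 48, 49, 51, 52, 55, 59, 63, 70, 81, 96, 120, 145]
-40 [55, 50, 53, 55, 55, 55, 53, 51, 49, 45, 45, 46, 46, 43, 42, 45, 52, 63, 70, 77, 87, 103, 122, 147, 162]
-30 [61, 59, 62, 70, 79, 89, 82, 68, 52, 46, 46, 44, 43, 44, 48, 57, 78, 99, 117, 124, 129, 133, 143, 154, 165]
-20 [60, 55, 60, 68, 80, 84, 79, 64, 51, 47, 46, 45, 46, 48, 47, 54, 68, 95, 115, 131, 129, 127, 127, 144, 160]
-10 [68, 66, 65, 73, 82, 86, 79, 66, 53, 43, 42, 42, 43, 42, 46, 53, 75, 98, 117, 120, 119, 123, 135, 153, 165]
0 [62, 60, 62, 72, 80, 84, 73, 63, 52, 47, 45, 46, 48, 48, 46, 53, 70, 96, 118, 130, 129, 127, 136, 150, 166]
10 [58, 54, 60, 68, 78, 79, 76, 60, 50, 45, 43, 42, 43, 44, 46, 53, 67, 90, 110, 125, 130, 130, 131, 147, 161]
20 [64, 62, 63, 75, 86, 91, 81, 65, 53, 45, 41, 43, 45, 44, 47, 55, 74, 93, 112, 121, 128, 132, 139, 148, 164]
30 [60, 58, 63, 74, 82, 85, 80, 66, 50, 43, 43, 47, 47, 48, 48, 60, 81, 99, 112, 116, 123, 130, 139, 150, 162]
40 [59, 54, 58, 67, 79, 81, 77, 63, 50, 38, 40, 42, 42, 46, 51, 60, 79, 105, 123, 134, 128, 129, 135, 152, 165]
50 [62, 59, 60, 74, 84, 88, 73, 52, 38, 33, 37, 39, 38, 41, 46, 53, 66, 78, 86, 88, 92, 117, 140, 162, 170]
60 [59, 58, 61, 68, 75, 78, 66, 46, 22, 22, 21, 17, 23, 32, 42, 53, 67, 93, 121, 146, 162, 171, 168, 167, 167]
z [40, 42, 44, 46, 48, 50, 52, 54, 56, 58, 60, 62, 64, 66, 68, 70, 72, 74, 76, 78, 80, 82, 84, 86, 88]
```

Emit:
{"op": "jog_arm", "data": {"targets": [{"xyz":[0,0,0],"spin":0},{"xyz":[0,0,0],"spin":0},{"xyz":[0,0,0],"spin":0},{"xyz":[0,0,0],"spin":0},{"xyz":[0,-0.005,0],"spin":0},{"xyz":[0,-0.005,0],"spin":0},{"xyz":[0,0,0.006],"spin":0},{"xyz":[0,0,0.006],"spin":0},{"xyz":[0,0,0],"spin":0},{"xyz":[0,0,0],"spin":0}], "gripper": 0}}

```text
time: 30.9
tool_pos: [449.7, 65.1, 69.5]
tcp_rot: [3.14, -0.001, 0.239]
contact_force: [-3.8, -7.5, 13.9]
grip_width: 12.8
finger_force: 29.6
```

```bash
python3 st.py
```

```text
30.9 [449.6694367   65.1246948   69.49942529] [ 3.13989638e+00 -8.25708486e-04  2.39252165e-01]
F tool [ -5.45923506   6.43813686 -13.9061693 ] M [-1.13737386 -0.85750446  0.04481002] travel/lat [96.96380749 -0.59976475]
```

Emit:
{"op": "jog_arm", "data": {"targets": [{"xyz":[0,0.005,0],"spin":0},{"xyz":[0,0.005,0],"spin":0},{"xyz":[0,0.005,0],"spin":0},{"xyz":[0,0,0],"spin":0},{"xyz":[0,0.005,0],"spin":0},{"xyz":[0,0,0],"spin":0},{"xyz":[0,0.005,0],"spin":0},{"xyz":[0,0,0],"spin":0},{"xyz":[0,0,0],"spin":0},{"xyz":[0,0,0],"spin":0}]}}

```text
time: 32.15
tool_pos: [449.8, 64.6, 69.3]
tcp_rot: [-3.141, -0.001, 0.239]
contact_force: [-3.6, 1.4, 13.9]
grip_width: 12.6
finger_force: 30.2
```

```bash
python3 st.py
```

```text
32.15 [449.76565161  64.62115698  69.33259943] [-3.14087213e+00 -7.49009467e-04  2.38572805e-01]
F tool [ -3.11857615  -2.20227864 -13.86988265] M [ 0.50800178 -0.52265889  0.00234578] travel/lat [ 9.69381528e+01 -8.77629481e-02]
```

Emit:
{"op": "jog_arm", "data": {"targets": [{"xyz":[0,-0.005,-0.01],"spin":0},{"xyz":[0,0,-0.008],"spin":0},{"xyz":[0,0,0],"spin":0},{"xyz":[-0.008,0,0],"spin":0},{"xyz":[-0.008,0,0],"spin":0},{"xyz":[0,0,0],"spin":0},{"xyz":[0,0,0],"spin":0},{"xyz":[0,0,0],"spin":0},{"xyz":[0,0,0],"spin":0},{"xyz":[0,0,0],"spin":0}]}}

```text
time: 33.4
tool_pos: [449.5, 64.6, 69.8]
tcp_rot: [-3.141, -0.002, 0.238]
contact_force: [5.1, 4.5, -6.6]
grip_width: 13.0
finger_force: 28.9
```

```bash
python3 st.py
```

```text
33.4 [449.53934891  64.55197259  69.77081765] [-3.14130960e+00 -2.41696429e-03  2.38313755e-01]
F tool [ 5.96176829 -3.20364212  6.58266874] M [ 0.62030701  1.06370214 -0.04971545] travel/lat [ 9.67019081e+01 -7.40866169e-02]
```

Emit:
{"op": "jog_arm", "data": {"targets": [{"xyz":[0.008,-0.003,0.01],"spin":0},{"xyz":[0.006,0,0.012],"spin":0},{"xyz":[0,0,0],"spin":0},{"xyz":[0,0,0],"spin":0},{"xyz":[0,0,-0.008],"spin":0},{"xyz":[0,0,0],"spin":0},{"xyz":[0,0,0],"spin":0},{"xyz":[0,0,0],"spin":0},{"xyz":[0,0,0],"spin":0},{"xyz":[0,0,0],"spin":0}]}}

```text
time: 34.65
tool_pos: [449.7, 64.5, 69.4]
tcp_rot: [3.141, -0.001, 0.239]
contact_force: [-1.1, 0.9, 7.5]
grip_width: 13.1
finger_force: 30.0
```

Emit:
{"op": "jog_arm", "data": {"targets": [{"xyz":[0,0,0],"spin":0},{"xyz":[0,0,0],"spin":0},{"xyz":[0,0,0],"spin":0},{"xyz":[0,0,0],"spin":0},{"xyz":[0,0,-0.25],"spin":0},{"xyz":[0,0,-0.5],"spin":0},{"xyz":[-0.3,0,-0.4],"spin":0},{"xyz":[-0.4,0,-0.1],"spin":0},{"xyz":[-0.25,0,0],"spin":0},{"xyz":[0,0,0],"spin":0}], "gripper": 30}}

```text
time: 35.9
tool_pos: [374.8, 46.5, 169.0]
tcp_rot: [3.141, -0.0, 0.238]
contact_force: [1.3, 0.8, 0.3]
grip_width: 27.4
finger_force: 0.0
```

```bash
python3 st.py
python3 - <<'E'
from h import *
c,im=snap('wrist','w11');g=im.mean(2)
s=snap('side','s11')[1].mean(2);cs=cal('side')
for u in (308,314,320): print(u,g[0:30,u].astype(int).tolist(),g[140:192,u].astype(int).tolist())
for r in (20,60,100,120,140,150,165): print(r,g[r,290:340].astype(int).tolist())
u=np.array([.9716,.2366,0]);n=np.array([.2366,-.9716,0]);P=np.array([450.,65.1,0])+n*6.5
zs=np.arange(48,92,2.)
for x in range(-60,71,10):
    q=[proj(cs,P+u*x+[0,0,z]) for z in zs];print(x,[int(cv2.getRectSubPix(s.astype(np.float32),(1,1),tuple(map(float,p)))[0,0]) for p in q])
E
```

```text
35.9 [374.84127821  46.47790964 168.96816863] [ 3.14142980e+00 -9.00889831e-05  2.38279506e-01]
F tool [ 1.46770214 -0.43428609 -0.34124159] M [ 0.03112606  0.04269539 -0.00313323] travel/lat [19.84893933 -0.18689058]
308 [90, 89, 90, 90, 89, 91, 90, 90, 90, 92, 110, 140, 158, 162, 155, 150, 159, 162, 153, 151, 157, 160, 154, 149, 157, 164, 157, 148, 157, 164] [148, 153, 160, 157, 152, 158, 159, 151, 140, 126, 110, 97, 96, 96, 92, 92, 95, 93, 90, 94, 99, 101, 100, 98, 96, 95, 89, 81, 79, 76, 77, 86, 101, 112, 115, 116, 118, 119, 118, 118, 117, 117, 119, 121, 120, 121, 119, 118, 116, 109, 100, 96]
314 [91, 90, 91, 91, 91, 91, 92, 90, 91, 91, 92, 112, 142, 156, 155, 148, 153, 159, 155, 150, 154, 160, 157, 148, 154, 162, 155, 146, 155, 162] [150, 155, 159, 154, 149, 153, 150, 131, 114, 101, 93, 88, 92, 91, 88, 92, 95, 92, 89, 93, 95, 91, 89, 91, 95, 96, 90, 77, 74, 74, 76, 87, 107, 120, 122, 122, 121, 119, 117, 115, 115, 118, 119, 119, 118, 117, 114, 114, 114, 114, 110, 103]
320 [89, 90, 90, 90, 90, 89, 90, 90, 89, 87, 94, 122, 153, 164, 160, 151, 152, 161, 161, 154, 155, 162, 158, 150,
[... 2627 characters left out ...]
7, 79, 75, 63, 53, 45, 43, 42, 43, 45, 47, 57, 73, 98, 117, 129, 133, 133, 134, 148, 162, 173]
20 [85, 91, 81, 65, 52, 47, 47, 45, 43, 45, 46, 49, 71, 93, 112, 120, 125, 131, 139, 149, 162, 171]
30 [83, 88, 78, 65, 54, 48, 45, 44, 45, 47, 49, 63, 87, 107, 121, 123, 124, 129, 145, 158, 168, 171]
40 [80, 83, 79, 63, 51, 41, 41, 42, 44, 43, 43, 57, 79, 109, 125, 135, 134, 137, 143, 158, 168, 173]
50 [81, 84, 70, 51, 35, 30, 35, 37, 38, 41, 47, 54, 78, 93, 95, 92, 91, 115, 139, 164, 168, 170]
60 [77, 76, 63, 45, 27, 23, 21, 23, 27, 33, 42, 53, 66, 93, 122, 146, 161, 169, 166, 166, 167, 168]
70 [81, 93, 101, 94, 86, 79, 81, 89, 108, 128, 150, 160, 167, 168, 168, 167, 166, 165, 165, 165, 164, 163]
```

Run:
```python
from h import *
s=cv2.imread('pics/s11.png');cs=cal('side')
u=np.array([.9716,.2366,0]);n=np.array([.2366,-.9716,0]);P=np.array([450.,65.1,0])+n*6.2
zs=np.arange(50,90,1.5);print(zs.astype(int).tolist())
g=s.mean(2).astype(np.float32)
for x in range(38,72,2):
    q=[proj(cs,P+u*x+[0,0,z]) for z in zs];print(x,[int(cv2.getRectSubPix(g,(1,1),tuple(map(float,p)))[0,0]) for p in q])
b=cv2.imread('pics/side0.png').mean(2).astype(np.float32)
print('follower at start, face at nose-12: strip centre x in P-frame of nose = ~-52')
for x in range(-48,-20,3):
    q=[proj(cs,P+u*x+[0,0,z]) for z in zs];print(x,[int(cv2.getRectSubPix(b,(1,1),tuple(map(float,p)))[0,0]) for p in q])
print(proj(cs,P+u*50+[0,0,70]),proj(cs,P+u*50+[0,0,60]),proj(cs,P+u*60+[0,0,70]))
```

```text
[50, 51, 53, 54, 56, 57, 59, 60, 62, 63, 65, 66, 68, 69, 71, 72, 74, 75, 77, 78, 80, 81, 83, 84, 86, 87, 89]
38 [89, 82, 73, 60, 50, 45, 41, 40, 40, 43, 46, 46, 46, 54, 68, 86, 107, 123, 131, 137, 136, 135, 138, 142, 153, 165, 170]
40 [83, 82, 70, 58, 50, 42, 41, 41, 42, 44, 44, 43, 44, 55, 67, 90, 112, 123, 134, 135, 134, 136, 140, 148, 159, 167, 171]
42 [85, 79, 67, 56, 48, 42, 43, 43, 45, 46, 44, 41, 46, 55, 72, 93, 110, 123, 131, 130, 130, 132, 136, 149, 161, 166, 172]
44 [85, 81, 75, 61, 49, 46, 45, 45, 46, 46, 43, 43, 46, 53, 74, 94, 108, 121, 122, 121, 123, 125, 135, 148, 159, 167, 171]
46 [87, 85, 74, 59, 49, 45, 44, 45, 45, 45, 45, 47, 49, 61, 77, 92, 105, 113, 115, 115, 114, 118, 133, 147, 158, 168, 172]
48 [87, 84, 68, 52, 43, 35, 39, 44, 44, 43, 44, 47, 51, 61, 73, 88, 102, 107, 112, 106, 100, 112, 127, 144, 160, 168, 171]
50 [85, 73, 58, 45, 34, 29, 33, 37, 38, 38, 40, 44, 49, 54, 69, 86, 94, 95, 95, 91, 94, 111, 129, 147, 164, 167, 170]
52 [76, 65, 52, 39, 25, 25, 25, 27, 29, 30, 30, 34, 41, 48, 58, 69, 74, 78, 82, 83, 101, 119, 137, 155, 164, 168, 170]
54 [68, 61, 48, 
[... 1832 characters left out ...]
3 [86, 86, 66, 45, 33, 26, 24, 22, 21, 21, 23, 29, 33, 36, 39, 39, 39, 56, 71, 94, 117, 136, 155, 165, 173, 175, 175]
-30 [84, 72, 58, 43, 28, 21, 21, 21, 21, 22, 28, 34, 39, 44, 51, 59, 71, 83, 107, 132, 150, 166, 174, 177, 178, 175, 174]
-27 [75, 71, 58, 42, 31, 24, 20, 18, 17, 23, 28, 35, 43, 52, 60, 73, 87, 106, 129, 148, 163, 172, 175, 176, 176, 175, 174]
-24 [88, 81, 67, 53, 41, 33, 32, 31, 35, 39, 45, 51, 65, 79, 94, 110, 125, 140, 154, 165, 172, 172, 172, 173, 174, 174, 175]
-21 [94, 92, 86, 76, 68, 73, 80, 83, 84, 87, 90, 102, 119, 133, 148, 158, 166, 173, 178, 179, 175, 171, 172, 173, 174, 175, 175]
[258.98147214 174.9548842 ] [259.41162094 178.03778076] [262.31073495 173.65225303]
```

Emit:
{"op": "jog_arm", "data": {"targets": [{"xyz":[0.4,0,0],"spin":0},{"xyz":[0.56,-0.006,0],"spin":0},{"xyz":[0,0,0.3],"spin":0},{"xyz":[0,0,0.4],"spin":0},{"xyz":[0,0,0.25],"spin":0},{"xyz":[0,0,0.12],"spin":0},{"xyz":[0,0,0.03],"spin":0},{"xyz":[0,0,0.02],"spin":0},{"xyz":[0,0,0],"spin":0},{"xyz":[0,0,0],"spin":0}], "gripper": 0}}

```text
time: 37.25
tool_pos: [450.4, 65.2, 79.7]
tcp_rot: [3.141, -0.001, 0.239]
contact_force: [0.5, 1.2, 0.3]
grip_width: 0.7
finger_force: 0.0
```

Emit:
{"op": "jog_arm", "data": {"targets": [{"xyz":[0,0,0.008],"spin":0},{"xyz":[0,0,0.008],"spin":0},{"xyz":[0,0,0.008],"spin":0},{"xyz":[0,0,0.008],"spin":0},{"xyz":[0,0,0.008],"spin":0},{"xyz":[0,0,0],"spin":0},{"xyz":[0,0,0],"spin":0},{"xyz":[0,0,0],"spin":0},{"xyz":[0,0,0],"spin":0},{"xyz":[0,0,0],"spin":0}]}}

```text
time: 38.5
tool_pos: [450.4, 64.9, 77.2]
tcp_rot: [3.141, -0.001, 0.239]
contact_force: [-4.1, -1.2, 14.2]
grip_width: -0.3
finger_force: 7.0
```

Emit:
{"op": "jog_arm", "data": {"targets": [{"xyz":[0,0,-0.05],"spin":0},{"xyz":[0,0,0],"spin":0},{"xyz":[0,0,0],"spin":0},{"xyz":[0,0,0],"spin":0},{"xyz":[0,0,0],"spin":0},{"xyz":[0,0,0.06],"spin":0},{"xyz":[0,0,0.06],"spin":0},{"xyz":[0,0,0.045],"spin":0},{"xyz":[0,0,0],"spin":0},{"xyz":[0,0,0],"spin":0}], "gripper": 30}}

```text
time: 39.75
tool_pos: [450.2, 65.2, 66.8]
tcp_rot: [3.142, -0.0, 0.239]
contact_force: [0.3, 0.5, -0.4]
grip_width: 27.6
finger_force: 0.0
```

Emit:
{"op": "jog_arm", "data": {"targets": [{"xyz":[0,0,0],"spin":0},{"xyz":[0,0,0],"spin":0},{"xyz":[0,0,0],"spin":0},{"xyz":[0,0,0],"spin":0},{"xyz":[0,0,-0.012],"spin":0},{"xyz":[0,0,-0.012],"spin":0},{"xyz":[0.01,-0.008,0],"spin":0},{"xyz":[0.01,-0.006,0],"spin":0},{"xyz":[0,0,0],"spin":0},{"xyz":[0,0,0],"spin":0}], "gripper": 0}}

```text
time: 41.0
tool_pos: [450.1, 66.2, 68.5]
tcp_rot: [3.141, 0.003, 0.239]
contact_force: [-2.6, -5.8, -0.5]
grip_width: 12.7
finger_force: 28.4
```

```bash
python3 st.py;python3 - <<'E'
from h import *
c,im=snap('wrist','w12');g=im.mean(2)
for r in (5,45,85,105,125,155,165): print(r,g[r,280:350].astype(int).tolist())
E
```

```text
41.0 [450.05768157  66.22868456  68.4769754 ] [3.14141395 0.00320898 0.23904356]
F tool [-3.92329599  4.9617624   0.55271977] M [-0.81252146 -0.69522653  0.06871546] travel/lat [97.60223018 -1.58054246]
5 [151, 151, 151, 151, 152, 151, 151, 150, 143, 126, 105, 95, 112, 144, 161, 163, 153, 137, 124, 126, 136, 149, 164, 179, 189, 195, 194, 190, 178, 164, 145, 118, 97, 92, 95, 104, 112, 118, 120, 117, 110, 104, 102, 109, 124, 137, 147, 159, 173, 185, 193, 187, 164, 143, 146, 139, 124, 120, 134, 156, 166, 167, 159, 139, 132, 132, 133, 133, 132, 133]
45 [153, 153, 152, 153, 152, 151, 150, 141, 123, 105, 100, 96, 106, 136, 157, 163, 157, 141, 125, 125, 143, 163, 170, 181, 192, 196, 195, 191, 185, 181, 175, 164, 142, 126, 129, 147, 166, 179, 181, 171, 157, 152, 162, 173, 178, 179, 180, 182, 189, 194, 187, 167, 145, 143, 138, 126, 118, 127, 145, 160, 166, 163, 151, 139, 135, 136, 143, 148, 149, 150]
85 [152, 152, 152, 152, 153, 153, 152, 152, 150, 140, 118, 104, 108, 131, 154, 162, 159, 146, 132, 127, 139, 158, 175, 189, 195, 197, 197, 198, 196, 193, 186, 176, 161, 142, 130, 137, 153, 172, 1
[... 818 characters left out ...]
 138, 133, 134, 133, 138, 144, 147, 149]
155 [95, 97, 97, 96, 97, 96, 95, 95, 96, 96, 97, 96, 96, 95, 90, 83, 79, 79, 76, 75, 97, 140, 172, 184, 186, 185, 185, 184, 181, 181, 180, 180, 181, 181, 181, 182, 183, 182, 182, 182, 181, 181, 183, 183, 183, 183, 183, 183, 183, 183, 180, 164, 136, 116, 106, 110, 130, 152, 162, 159, 147, 128, 121, 123, 129, 136, 142, 146, 148, 148]
165 [94, 94, 94, 93, 94, 94, 93, 95, 94, 95, 94, 94, 95, 94, 91, 84, 79, 76, 76, 79, 100, 138, 168, 178, 181, 182, 181, 178, 175, 175, 176, 177, 178, 178, 180, 182, 182, 182, 182, 182, 183, 183, 183, 183, 184, 184, 184, 184, 184, 182, 174, 157, 133, 115, 104, 107, 127, 149, 158, 149, 124, 93, 81, 79, 82, 86, 91, 93, 95, 95]
```

Emit:
{"op": "jog_arm", "data": {"targets": [{"xyz":[0,0.008,0],"spin":0},{"xyz":[0,0,0.01],"spin":0},{"xyz":[0,0,0.01],"spin":0},{"xyz":[0,0,0.01],"spin":0},{"xyz":[0,0,0],"spin":0},{"xyz":[0,0,0],"spin":0},{"xyz":[0,0,0],"spin":0},{"xyz":[0,0,0],"spin":0},{"xyz":[0,0,0],"spin":0},{"xyz":[0,0,0],"spin":0}]}}

```text
time: 42.3
tool_pos: [450.3, 66.0, 67.4]
tcp_rot: [-3.142, 0.002, 0.239]
contact_force: [-9.1, -4.5, 16.2]
grip_width: 13.1
finger_force: 29.9
```

```bash
python3 st.py
```

```text
42.3 [450.31783121  65.99170868  67.41734141] [-3.14152785e+00  2.08477152e-03  2.39186680e-01]
F tool [ -9.92032799   2.25127263 -16.21438859] M [-0.24090967 -1.63617974  0.03205822] travel/lat [97.79892308 -1.28874529]
```

Emit:
{"op": "jog_arm", "data": {"targets": [{"xyz":[0,0.005,-0.006],"spin":0},{"xyz":[0,0.005,0],"spin":0},{"xyz":[0,0.005,0],"spin":0},{"xyz":[0,0.005,0],"spin":0},{"xyz":[0,0.005,0],"spin":0},{"xyz":[0,0.005,0],"spin":0},{"xyz":[0,0,0],"spin":0},{"xyz":[0,0,0.006],"spin":0},{"xyz":[0,0,0.006],"spin":0},{"xyz":[0,0,0],"spin":0}]}}

```text
time: 43.55
tool_pos: [450.6, 64.8, 67.0]
tcp_rot: [-3.14, 0.002, 0.239]
contact_force: [-9.9, 2.7, 18.0]
grip_width: 13.7
finger_force: 30.9
```

```bash
python3 st.py
```

```text
43.55 [450.57360324  64.75243537  67.0481979 ] [-3.13971673e+00  2.12139358e-03  2.38839087e-01]
F tool [ -9.03119253  -4.99042517 -17.98483176] M [ 1.09282069 -1.58355819  0.00308357] travel/lat [ 9.77542191e+01 -2.41516826e-02]
```

Emit:
{"op": "jog_arm", "data": {"targets": [{"xyz":[0,-0.014,-0.006],"spin":0},{"xyz":[0,-0.013,-0.006],"spin":0},{"xyz":[0,0,0],"spin":0},{"xyz":[0,0,0],"spin":0},{"xyz":[0,0,0],"spin":0},{"xyz":[0,0,0],"spin":0},{"xyz":[0,0,0],"spin":0},{"xyz":[0,0,0],"spin":0},{"xyz":[0,0,0],"spin":0},{"xyz":[0,0,0],"spin":0}]}}

```text
time: 44.8
tool_pos: [450.4, 65.4, 67.5]
tcp_rot: [3.141, 0.002, 0.239]
contact_force: [-8.2, -4.9, 10.8]
grip_width: 13.2
finger_force: 29.4
```

```bash
python3 st.py;python3 - <<'E'
from h import *
# lip / nose-plate / follower heights by triangulation wrist w2 (pose saved) + side0 : nose plate outer/inner top corners
d=np.load('w2.npz');c=cal('wrist');c['eye']=d['eye'];c['rotation']=d['rot'];s=cal('side')
b=cv2.imread('pics/side0.png');g=b.mean(2)
# wrist shift correction: camera measured +2.8mm tool y => subtract
yt=np.array([np.sin(.21),-np.cos(.21),0]);
for z in(50,55,59,63,67):
    for nm,(u,v) in dict(innerR=(210+345/6.2,100+460/6.2),innerL=(210+193/6.2,100+460/6.2),outR=(210+345/6.2,100+500/6.2)).items():
        print(z,nm,proj(s,onz(c,u,v,z)-2.8*yt).round(1),end=' ')
    print()
for v in range(186,208): print(v,g[v,212:240].astype(int).tolist())
E
```

```text
44.8 [450.43376499  65.41714845  67.46961013] [3.14118667e+00 2.37932821e-03 2.39435028e-01]
F tool [ -9.14260137   2.86709867 -10.78402448] M [-0.53203643 -1.47908546  0.04288118] travel/lat [97.77562339 -0.70307263]
50 innerR [225.3 195.8] 50 innerL [221.9 191.6] 50 outR [223.1 196.5] 
55 innerR [225.4 194.2] 55 innerL [222.1 190.1] 55 outR [223.3 194.9] 
59 innerR [225.6 192.9] 59 innerL [222.3 188.9] 59 outR [223.5 193.7] 
63 innerR [225.7 191.7] 63 innerL [222.5 187.7] 63 outR [223.6 192.4] 
67 innerR [225.9 190.4] 67 innerL [222.7 186.5] 67 outR [223.8 191.1] 
186 [172, 172, 171, 171, 169, 174, 171, 171, 174, 176, 175, 170, 168, 175, 173, 142, 77, 29, 38, 43, 46, 40, 61, 103, 123, 116, 118, 112]
187 [174, 172, 171, 173, 173, 168, 170, 171, 178, 173, 172, 170, 172, 174, 177, 147, 90, 34, 31, 35, 31, 25, 44, 88, 121, 107, 100, 102]
188 [173, 179, 174, 169, 173, 171, 173, 170, 171, 176, 167, 170, 174, 175, 171, 143, 83, 31, 23, 19, 22, 15, 32, 78, 97, 96, 98, 115]
189 [172, 171, 172, 168, 173, 172, 171, 167, 165, 162, 158, 166, 169, 160, 147, 122, 87, 47, 18, 23, 21, 21, 29, 57, 9
[... 1678 characters left out ...]
, 51, 56, 52, 55, 66, 57, 53, 62, 74, 83]
203 [173, 173, 153, 115, 85, 95, 106, 112, 115, 112, 100, 86, 70, 57, 56, 48, 43, 43, 41, 55, 63, 88, 97, 99, 83, 91, 90, 96]
204 [176, 179, 164, 127, 81, 85, 99, 109, 116, 107, 103, 87, 69, 53, 49, 45, 35, 51, 66, 82, 104, 108, 116, 109, 99, 93, 99, 101]
205 [172, 176, 170, 140, 86, 75, 93, 105, 107, 108, 100, 100, 84, 66, 61, 62, 68, 80, 97, 108, 113, 109, 99, 93, 94, 103, 103, 107]
206 [173, 177, 177, 154, 111, 71, 78, 95, 109, 103, 100, 94, 99, 101, 102, 104, 99, 106, 101, 101, 95, 98, 96, 95, 106, 110, 113, 115]
207 [173, 176, 175, 167, 150, 107, 73, 80, 100, 104, 99, 93, 96, 104, 116, 111, 109, 95, 89, 93, 93, 100, 105, 112, 110, 115, 114, 114]
```

Emit:
{"op": "jog_arm", "data": {"targets": [{"xyz":[0,0,-0.02],"spin":0},{"xyz":[0,0,-0.02],"spin":0},{"xyz":[0,0.01,0],"spin":0},{"xyz":[0,0.01,0],"spin":0},{"xyz":[0,0,0.012],"spin":0},{"xyz":[0,0,0.012],"spin":0},{"xyz":[0,0,0.012],"spin":0},{"xyz":[0,0,0.012],"spin":0},{"xyz":[0,0,0],"spin":0},{"xyz":[0,0,0],"spin":0}]}}

```text
time: 46.05
tool_pos: [450.9, 64.3, 66.8]
tcp_rot: [-3.141, 0.002, 0.24]
contact_force: [-9.9, -2.1, 10.0]
grip_width: 12.9
finger_force: 29.5
```

```bash
python3 st.py
```

```text
46.05 [450.85124029  64.26521746  66.84678955] [-3.14146093e+00  2.13795384e-03  2.39662201e-01]
F tool [-10.1080042   -0.32183073  -9.93740308] M [ 0.00932551 -1.63229744 -0.1029522 ] travel/lat [97.90869552  0.51491817]
```

Emit:
{"op": "jog_arm", "data": {"targets": [{"xyz":[0,0,-0.02],"spin":0},{"xyz":[0,0.009,0],"spin":0},{"xyz":[0,0.009,0],"spin":0},{"xyz":[0,0,0.012],"spin":0},{"xyz":[0,0,0.012],"spin":0},{"xyz":[0,0,0.012],"spin":0},{"xyz":[0,0,0.012],"spin":0},{"xyz":[0,0,0],"spin":0},{"xyz":[0,0,0],"spin":0},{"xyz":[0,0,0],"spin":0}]}}

```text
time: 47.3
tool_pos: [451.3, 62.9, 64.3]
tcp_rot: [-3.141, 0.002, 0.239]
contact_force: [-8.7, -2.8, 5.9]
grip_width: 13.0
finger_force: 29.1
```

```bash
python3 st.py
```

```text
47.3 [451.34197968  62.93385636  64.34236204] [-3.14129611e+00  1.89597457e-03  2.39331003e-01]
F tool [-9.08139971  0.67502281 -5.9056358 ] M [ 0.01603507 -1.38163417 -0.1146365 ] travel/lat [98.07049788  1.92457755]
```

Emit:
{"op": "jog_arm", "data": {"targets": [{"xyz":[0,0,0.012],"spin":0},{"xyz":[0,0,0.012],"spin":0},{"xyz":[0,0,0.012],"spin":0},{"xyz":[0,0,0.012],"spin":0},{"xyz":[0,0,0.01],"spin":0},{"xyz":[0,0,0.01],"spin":0},{"xyz":[0,0,0],"spin":0},{"xyz":[0,0,0],"spin":0}]}}

```text
invalid input
```

```bash
python3 st.py
```

```text
47.3 [451.34197968  62.93385636  64.34236204] [-3.14129611e+00  1.89597457e-03  2.39331003e-01]
F tool [-9.08139971  0.67502281 -5.9056358 ] M [ 0.01603507 -1.38163417 -0.1146365 ] travel/lat [98.07049788  1.92457755]
```

Emit:
{"op": "jog_arm", "data": {"targets": [{"xyz":[0,0,0.012],"spin":0},{"xyz":[0,0,0.012],"spin":0},{"xyz":[0,0,0.012],"spin":0},{"xyz":[0,0,0.012],"spin":0},{"xyz":[0,0,0.01],"spin":0},{"xyz":[0,0,0.01],"spin":0},{"xyz":[0,0,0],"spin":0},{"xyz":[0,0,0],"spin":0},{"xyz":[0,0,0],"spin":0},{"xyz":[0,0,0],"spin":0}]}}

```text
time: 48.55
tool_pos: [452.4, 63.3, 60.2]
tcp_rot: [3.142, -0.001, 0.239]
contact_force: [-8.3, -0.1, 17.6]
grip_width: 13.0
finger_force: 29.8
```

```bash
python3 st.py
```

```text
48.55 [452.40691842  63.25517668  60.2255587 ] [ 3.14159053e+00 -1.00222610e-03  2.39310833e-01]
F tool [ -8.06627932  -1.83685428 -17.60447962] M [ 0.3680865  -1.62367014 -0.11011896] travel/lat [99.18121674  1.86434724]
```

Emit:
{"op": "jog_arm", "data": {"targets": [{"xyz":[0,0,-0.01],"spin":0},{"xyz":[0,0,0],"spin":0},{"xyz":[0,0,0],"spin":0},{"xyz":[0,0,0],"spin":0},{"xyz":[0,0,-0.15],"spin":0},{"xyz":[0,0,-0.15],"spin":0},{"xyz":[0.2,0,0],"spin":0},{"xyz":[0,0,0],"spin":0},{"xyz":[0,0,0],"spin":0},{"xyz":[0,0,0],"spin":0}], "gripper": 30}}

```text
time: 49.8
tool_pos: [467.3, 66.6, 83.2]
tcp_rot: [-3.142, 0.001, 0.239]
contact_force: [-0.6, 0.5, 0.3]
grip_width: 27.4
finger_force: 0.0
```

Emit:
{"op": "jog_arm", "data": {"targets": [{"xyz":[0,0,0],"spin":0},{"xyz":[0,0,0],"spin":0},{"xyz":[0,0,0],"spin":0},{"xyz":[0,0,0.06],"spin":0},{"xyz":[0,0,0.05],"spin":0},{"xyz":[0,0,0.015],"spin":0},{"xyz":[0,0,0.012],"spin":0},{"xyz":[0,0,0.012],"spin":0},{"xyz":[0,0,0.01],"spin":0},{"xyz":[0,0,0],"spin":0}], "gripper": 0}}

```text
time: 51.05
tool_pos: [467.9, 66.7, 70.6]
tcp_rot: [3.141, -0.0, 0.239]
contact_force: [-0.1, 0.1, 0.5]
grip_width: 0.7
finger_force: 0.0
```

```bash
python3 st.py
```

```text
51.05 [467.949381    66.6592611   70.56601263] [ 3.14147541e+00 -1.41942708e-04  2.38811006e-01]
F tool [-0.06472451 -0.11103402 -0.45490652] M [ 0.00066499 -0.0035186   0.01876105] travel/lat [115.08767976   2.23428546]
```

Emit:
{"op": "jog_arm", "data": {"targets": [{"xyz":[0,0,0.012],"spin":0},{"xyz":[0,0,0.012],"spin":0},{"xyz":[0,0,0.01],"spin":0},{"xyz":[0,0,0.008],"spin":0},{"xyz":[0,0,0],"spin":0},{"xyz":[0,0,0],"spin":0},{"xyz":[0,0,0],"spin":0},{"xyz":[0,0,0],"spin":0},{"xyz":[0,0,0],"spin":0},{"xyz":[0,0,0],"spin":0}]}}

```text
time: 52.3
tool_pos: [468.1, 66.9, 69.7]
tcp_rot: [3.141, -0.002, 0.239]
contact_force: [-8.9, -0.0, 27.3]
grip_width: 0.3
finger_force: 13.3
```

```bash
python3 st.py
python3 - <<'E'
from h import *
# cover: nose point at travel: strip centre TCP ~ travel 98.2+~0 -> nose inner = centre -50 toward robot
u=np.array([.9716,.2366]);L=1.9
o=bot.get_obs()
n=np.array([.2366,-.9716])
base=np.array([355.6,41.6])
nose=base+u*(98.0-50+0)+n*L
pin=nose+u*245
print('nose',nose,'pin',pin)
# check pin/cover in scene/side0: cover tip centre at angle 1.4
cs=cal('scene');sd=cal('side')
for th in(1.3,1.4,1.5):
  r=260;p=np.array([*(pin-u*r*np.cos(th)),66+r*np.sin(th)])+np.array([*(u*np.sin(th)*18),18*np.cos(th)])
  print(th,'tip outer scene',proj(cs,p).round(1),'side',proj(sd,p).round(1))
  for r in (170,250):
    p=np.array([*(pin-u*r*np.cos(th)),66+r*np.sin(th)])+np.array([*(u*np.sin(th)*18),18*np.cos(th)]);print(r,proj(cs,p).round(1))
E
```

```text
52.3 [468.11054614  66.91134471  69.65678323] [ 3.14129741e+00 -1.83848573e-03  2.38954556e-01]
F tool [ -8.6037737   -2.07929684 -27.30629947] M [ 0.58982321 -1.28434918 -0.04159623] travel/lat [115.30391079   2.0274927 ]
nose [402.68634  51.11076] pin [640.72834 109.07776]
1.3 tip outer scene [404.5 122.6] side [281.1  72.6]
170 [401.4 163.1]
250 [404.2 127.3]
1.4 tip outer scene [406.7 127.8] side [290.2  68.6]
170 [402.7 167.2]
250 [406.3 132.3]
1.5 tip outer scene [408.9 134.3] side [299.4  65.6]
170 [403.9 172. ]
250 [408.3 138.7]
```

Emit:
{"op": "jog_arm", "data": {"targets": [{"xyz":[0,0,-0.6],"spin":0},{"xyz":[0,0,-0.75],"spin":0},{"xyz":[0,0,-0.75],"spin":0},{"xyz":[0.2,0,-0.72],"spin":0},{"xyz":[0.4,0,-0.6],"spin":0},{"xyz":[0.7,0,-0.1],"spin":0},{"xyz":[0.7,0,0],"spin":0},{"xyz":[0.45,0,0],"spin":0},{"xyz":[0,0,0],"spin":0},{"xyz":[0,0,0],"spin":0}], "gripper": 0}}

```text
time: 53.55
tool_pos: [657.7, 112.9, 348.5]
tcp_rot: [3.142, 0.001, 0.239]
contact_force: [-0.5, -0.2, 0.2]
grip_width: 0.4
finger_force: 0.0
```

```bash
python3 st.py
```

```text
53.55 [657.72494175 112.91747763 348.53558607] [3.14155621e+00 9.93431426e-04 2.38834866e-01]
F tool [-0.54804121  0.12371746 -0.1789765 ] M [-0.02748579 -0.0414689   0.01131443] travel/lat [310.41830861   2.19069995]
```

Emit:
{"op": "jog_arm", "data": {"targets": [{"xyz":[0,0,0.42],"spin":0},{"xyz":[0,0,0.42],"spin":0},{"xyz":[0,0,0],"spin":0},{"xyz":[-0.15,0,0],"spin":0},{"xyz":[-0.08,0,0],"spin":0},{"xyz":[-0.06,0,0],"spin":0},{"xyz":[-0.06,0,0],"spin":0},{"xyz":[-0.06,0,0],"spin":0},{"xyz":[-0.06,0,0],"spin":0},{"xyz":[-0.06,0,0],"spin":0}]}}

```text
time: 54.8
tool_pos: [616.8, 102.9, 281.2]
tcp_rot: [-3.142, 0.001, 0.239]
contact_force: [1.5, -0.3, -0.7]
grip_width: 0.4
finger_force: 0.5
```

```bash
python3 st.py
```

```text
54.8 [616.78998396 102.92938574 281.19982009] [-3.14153732e+00  5.99773469e-04  2.38839753e-01]
F tool [1.34922111 0.60136353 0.736834  ] M [-0.03710184  0.16072433 -0.01111468] travel/lat [268.28272108   2.20991902]
```

Emit:
{"op": "jog_arm", "data": {"targets": [{"xyz":[-0.11,0,0.033],"spin":0},{"xyz":[-0.11,0,0.033],"spin":0},{"xyz":[-0.11,0,0.033],"spin":0},{"xyz":[-0.12,0,0.05],"spin":0},{"xyz":[-0.12,0,0.05],"spin":0},{"xyz":[-0.12,0,0.05],"spin":0},{"xyz":[-0.13,0,0.06],"spin":0},{"xyz":[-0.13,0,0.08],"spin":0},{"xyz":[-0.13,0,0.09],"spin":0},{"xyz":[-0.13,0,0.1],"spin":0}]}}

```text
time: 56.05
tool_pos: [522.2, 79.9, 234.9]
tcp_rot: [3.142, 0.0, 0.239]
contact_force: [0.6, 0.8, 0.0]
grip_width: 0.3
finger_force: 0.1
```

```bash
python3 st.py
```

```text
56.05 [522.21828874  79.93125852 234.85975474] [3.14152530e+00 3.19851691e-04 2.38782977e-01]
F tool [ 0.75881303 -0.6171784  -0.02794481] M [-0.01915272  0.01227812  0.0344847 ] travel/lat [170.95550511   2.17923634]
```

Emit:
{"op": "jog_arm", "data": {"targets": [{"xyz":[-0.149,0,0.136],"spin":0},{"xyz":[-0.149,0,0.136],"spin":0},{"xyz":[-0.149,0,0.136],"spin":0},{"xyz":[-0.1,0,0.15],"spin":0},{"xyz":[-0.1,0,0.15],"spin":0},{"xyz":[-0.1,0,0.15],"spin":0},{"xyz":[-0.054,0,0.124],"spin":0},{"xyz":[-0.054,0,0.124],"spin":0},{"xyz":[-0.054,0,0.124],"spin":0},{"xyz":[-0.04,0,0.1],"spin":0}]}}

```text
time: 57.3
tool_pos: [449.0, 62.1, 128.2]
tcp_rot: [3.142, 0.0, 0.239]
contact_force: [-0.5, -0.5, -0.5]
grip_width: 0.3
finger_force: 0.0
```

```bash
python3 st.py
```

```text
57.3 [449.02665849  62.0808746  128.2167437 ] [3.14158319e+00 2.55853981e-04 2.38769627e-01]
F tool [-0.56955005  0.39746196  0.50583472] M [-0.01103896  0.00120868 -0.02320883] travel/lat [95.61911631  2.20552964]
```

Emit:
{"op": "jog_arm", "data": {"targets": [{"xyz":[-0.012,0,0.06],"spin":0},{"xyz":[-0.012,0,0.06],"spin":0},{"xyz":[-0.012,0,0.06],"spin":0},{"xyz":[-0.012,0,0.05],"spin":0},{"xyz":[-0.012,0,0.04],"spin":0},{"xyz":[-0.012,0,0.03],"spin":0},{"xyz":[-0.012,0,0.03],"spin":0},{"xyz":[0,0,0.02],"spin":0},{"xyz":[0,0,0.02],"spin":0},{"xyz":[0,0,0],"spin":0}]}}

```text
time: 58.55
tool_pos: [442.8, 60.5, 99.2]
tcp_rot: [3.142, 0.0, 0.239]
contact_force: [0.5, -1.1, -0.1]
grip_width: 0.2
finger_force: 0.0
```

```bash
python3 st.py
```

```text
58.55 [442.76716578  60.52932004  99.15824783] [3.14154054e+00 1.56736031e-04 2.38740769e-01]
F tool [0.19350395 1.21753183 0.10000543] M [-0.04506048 -0.01183979  0.01968345] travel/lat [89.1702954   2.23202407]
```

Run:
```python
from h import *
c,im=snap('wrist','w20');g=im.mean(2)
for r in (20,80,120,160,200,220): print(r,g[r,250:390:4].astype(int).tolist())
s=snap('side','s20')[1].mean(2);b=cv2.imread('pics/side0.png').mean(2)
print('side tip area now/then',s[70:110:10,285:300:5].astype(int).tolist(),b[70:110:10,285:300:5].astype(int).tolist())
```

```text
20 [198, 153, 136, 147, 149, 149, 111, 133, 145, 145, 146, 145, 146, 146, 144, 144, 143, 143, 144, 143, 145, 145, 146, 122, 130, 136, 145, 146, 139, 137, 192, 193, 191, 193, 192]
80 [196, 194, 127, 147, 148, 146, 145, 120, 144, 144, 144, 144, 144, 144, 143, 144, 143, 143, 142, 141, 143, 142, 142, 126, 130, 142, 146, 144, 130, 177, 191, 196, 196, 194, 194]
120 [195, 192, 133, 135, 148, 148, 147, 107, 140, 141, 142, 144, 143, 142, 142, 142, 142, 142, 144, 143, 143, 143, 139, 126, 135, 144, 145, 142, 127, 193, 198, 194, 194, 196, 197]
160 [129, 126, 115, 87, 92, 91, 92, 92, 139, 142, 140, 141, 141, 140, 141, 141, 141, 143, 142, 143, 143, 143, 131, 76, 78, 95, 91, 88, 97, 132, 130, 130, 126, 127, 127]
200 [119, 124, 122, 80, 87, 86, 86, 87, 81, 28, 31, 31, 28, 31, 31, 29, 31, 33, 30, 31, 32, 33, 74, 69, 104, 125, 124, 114, 162, 127, 98, 98, 98, 99, 100]
220 [98, 97, 99, 72, 69, 71, 67, 70, 62, 25, 23, 23, 25, 23, 22, 22, 24, 25, 24, 27, 25, 27, 63, 67, 104, 118, 125, 110, 101, 101, 101, 101, 98, 100, 105]
side tip area now/then [[99, 92, 93], [169, 175, 180], [170, 171, 175], [167, 168, 170]] [[110, 116, 92], [43, 48, 45], [46, 45, 48], [150, 47, 47]]
```

Emit:
{"op": "jog_arm", "data": {"targets": [{"xyz":[0,0,0.015],"spin":0},{"xyz":[0,0,0.015],"spin":0},{"xyz":[0,0,0.015],"spin":0},{"xyz":[0,0,0.012],"spin":0},{"xyz":[0,0,0.012],"spin":0},{"xyz":[0,0,0.012],"spin":0},{"xyz":[0,0,0],"spin":0},{"xyz":[0,0,0],"spin":0},{"xyz":[0,0,0],"spin":0},{"xyz":[0,0,0],"spin":0}]}}

```text
time: 59.9
tool_pos: [442.8, 60.5, 92.8]
tcp_rot: [3.141, -0.0, 0.239]
contact_force: [0.3, -0.6, -0.0]
grip_width: 0.8
finger_force: 0.0
```

Emit:
{"op": "jog_arm", "data": {"targets": [{"xyz":[0,0,0.01],"spin":0},{"xyz":[0,0,0.01],"spin":0},{"xyz":[0,0,0.01],"spin":0},{"xyz":[0,0,0.01],"spin":0},{"xyz":[0,0,0.01],"spin":0},{"xyz":[0,0,0],"spin":0},{"xyz":[0,0,0],"spin":0},{"xyz":[0,0,0],"spin":0},{"xyz":[0,0,0],"spin":0},{"xyz":[0,0,0],"spin":0}]}}

```text
time: 61.15
tool_pos: [442.8, 60.6, 88.8]
tcp_rot: [3.141, -0.0, 0.239]
contact_force: [-0.1, 0.6, 1.1]
grip_width: 0.6
finger_force: 0.0
```

Emit:
{"op": "jog_arm", "data": {"targets": [{"xyz":[0,0,0.01],"spin":0},{"xyz":[0,0,0.01],"spin":0},{"xyz":[0,0,0.008],"spin":0},{"xyz":[0,0,0.006],"spin":0},{"xyz":[0,0,0],"spin":0},{"xyz":[0,0,0],"spin":0},{"xyz":[0,0,0],"spin":0},{"xyz":[0,0,0],"spin":0}]}}

```text
invalid input
```

Emit:
{"op": "jog_arm", "data": {"targets": [{"xyz":[0,0,0.01],"spin":0},{"xyz":[0,0,0.01],"spin":0},{"xyz":[0,0,0.008],"spin":0},{"xyz":[0,0,0.006],"spin":0},{"xyz":[0,0,0],"spin":0},{"xyz":[0,0,0],"spin":0},{"xyz":[0,0,0],"spin":0},{"xyz":[0,0,0],"spin":0},{"xyz":[0,0,0],"spin":0},{"xyz":[0,0,0],"spin":0}]}}

```text
time: 62.4
tool_pos: [442.8, 60.5, 86.1]
tcp_rot: [3.142, 0.0, 0.239]
contact_force: [-0.2, -0.0, -0.6]
grip_width: 0.4
finger_force: 0.0
```

Emit:
{"op": "jog_arm", "data": {"targets": [{"xyz":[0,0,0.01],"spin":0},{"xyz":[0,0,0.01],"spin":0},{"xyz":[0,0,0.01],"spin":0},{"xyz":[0,0,0.006],"spin":0},{"xyz":[0,0,0],"spin":0},{"xyz":[0,0,0],"spin":0},{"xyz":[0,0,0],"spin":0},{"xyz":[0,0,0],"spin":0},{"xyz":[0,0,0],"spin":0},{"xyz":[0,0,0],"spin":0}]}}

```text
time: 63.65
tool_pos: [443.0, 60.5, 85.0]
tcp_rot: [3.141, -0.001, 0.239]
contact_force: [-6.0, -0.0, 22.4]
grip_width: -0.0
finger_force: 11.2
```

Emit:
{"op": "jog_arm", "data": {"targets": [{"xyz":[0,0,-0.05],"spin":0},{"xyz":[0,0,-0.2],"spin":0},{"xyz":[0,0,-0.4],"spin":0},{"xyz":[0,0,-0.4],"spin":0},{"xyz":[0,0,0],"spin":0},{"xyz":[0,0,0],"spin":0},{"xyz":[0,0,0],"spin":0},{"xyz":[0,0,0],"spin":0},{"xyz":[0,0,0],"spin":0},{"xyz":[0,0,0],"spin":0}]}}

```text
time: 64.9
tool_pos: [442.7, 60.5, 167.0]
tcp_rot: [3.142, 0.0, 0.239]
contact_force: [-0.1, 0.2, -0.2]
grip_width: 0.3
finger_force: 0.0
```

```bash
python3 st.py; python3 -c "
from h import *
print(bot.close_job())"
```

```text
64.9 [442.73587473  60.54649688 167.01095513] [3.14159227e+00 3.15773772e-04 2.38837904e-01]
F tool [-0.01687998 -0.26129713  0.22054398] M [-0.00460325 -0.02115278 -0.0030523 ] travel/lat [89.14395705  2.20793159]
the job is handed in; nothing more can be done
None
```

I handed the job in at about 65 s, with no pass/fail verdict returned: by touch the strip is seated in the channel (crown at about 70 mm), and the cover held firm at 22 N, well past the catch force, but I did not confirm by picture that the strip sits against the nose or that the cover is fully snapped shut.

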